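# Count three vials into the issue drawer

## Task

Pull the issue drawer open past its click, count exactly three of the five small vials from the mat into its tray so that they stand upright on the tray floor, and then push the drawer fully shut again with the three still standing. Leave the other two vials standing where they are on the mat, never tip a vial over, and do not disturb the dropper bottle, the marker or the roll of tape.

Things in the scene. Friction and masses are not known exactly. Their poses are not given: they have to be found in the camera images.
- unit: grey steel issue-drawer unit bolted to the table. The housing is 130 mm deep, 184 mm wide, 80 mm high with small bolted feet at its sides; it is open only at the front, where the drawer comes out. Origin on the table below the middle of the tray when the drawer is fully open: the housing's front face is at its x = +65 mm, its back at +195 mm. Own x axis points from the drawer front into the housing, y to the left, z up; the drawer slides out along -x
- drawer (a joint): how far the drawer is pulled out, m: 0 fully shut, 0.125 fully open (stop). A spring click holds it shut: about 10 N of pull is needed over the first 7 mm, the click is passed at 14 mm, then it runs with light friction (1.5 N plus 25 N per m/s) and stays where it is left; the same click must be passed when shutting it (about 10 N again) and then draws it home
- handle (a point): middle of the drawer's steel bar handle (moves with the drawer): a 10 mm thick round bar, 100 mm long along the unit's y axis, 102 mm above the table and so 22 mm above the housing's top, its axis 40 mm in front of the drawer's front panel (178 mm wide, its top 74 mm above the table). Two 8 mm posts at y = +-43 mm carry it from the panel; between them fingers can pinch it from above across x
- tray_floor (a point): centre of the tray's inner floor, 12 mm above the table (moves with the drawer), axes as the unit's. The white tray is inside 114 mm along x and 142 mm along y, side and rear walls 22 mm high above the floor; its front is limited by the front panel, 62 mm high above the floor. Starts empty; there is 6 mm or more of room above a standing vial when it goes into the housing
- mat: black rubber mat lying fixed on the table, 220 mm along its x, 300 mm along its y, 3 mm thick; origin at the centre of its underside. The five vials and the dropper bottle stand on it in two loose rows of three, 75 to 125 mm from one another
- dropper_mid (a point): dropper bottle, brown glass with tall black rubber bulb, 33 mm across, 102 mm high, clearly larger than the vials; point at half height. A bystander on the mat, not one of the vials
- marker: black-capped marker lying on the table, 133 mm long along its y, 20 mm thick; bystander; origin at the middle of its underside
- tape: small black roll of tape lying flat, 62 mm across, 19 mm high; bystander; origin at the middle of its underside
- vial_1_mid (a point): small glass vial with a cap, standing upright, 21 mm across, 55 mm high, straight body up to 46 mm, about 20 g; all five vials are alike; point on its axis at half height, 27.5 mm above its foot; z along its axis
- vial_2_mid (a point): small glass vial with a cap, standing upright, 21 mm across, 55 mm high, straight body up to 46 mm, about 20 g; all five vials are alike; point on its axis at half height, 27.5 mm above its foot; z along its axis
- vial_3_mid (a point): small glass vial with a cap, standing upright, 21 mm across, 55 mm high, straight body up to 46 mm, about 20 g; all five vials are alike; point on its axis at half height, 27.5 mm above its foot; z along its axis
- vial_4_mid (a point): small glass vial with a cap, standing upright, 21 mm across, 55 mm high, straight body up to 46 mm, about 20 g; all five vials are alike; point on its axis at half height, 27.5 mm above its foot; z along its axis
- vial_5_mid (a point): small glass vial with a cap, standing upright, 21 mm across, 55 mm high, straight body up to 46 mm, about 20 g; all five vials are alike; point on its axis at half height, 27.5 mm above its foot; z along its axis

How it is judged (in metres and radians):
On the way, in this order (a step that is already met when the one before it is completed fails the run):
1. the drawer is pulled open past its click, by at least 100 mm (value of joint drawer above 0.1 m), for 0.2 s.
2. exactly three vials stand in the tray of the drawer, still open by at least 80 mm; the other two still stand where they were (value of joint drawer above 0.08 m and ((x of vial_1_mid in the frame of tray_floor between -0.056 and 0.056 m and y of vial_1_mid in the frame of tray_floor between -0.071 and 0.071 m and z of vial_1_mid in the frame of tray_floor between 0.02 and 0.034 m and angle between vial_1_mid's own z axis and vertical below 0.2 rad) or (distance of vial_1_mid from where it was at the start of the episode below 0.03 m and angle between vial_1_mid's own z axis and vertical below 0.2 rad)) and ((x of vial_2_mid in the frame of tray_floor between -0.056 and 0.056 m and y of vial_2_mid in the frame of tray_floor between -0.071 and 0.071 m and z of vial_2_mid in the frame of tray_floor between 0.02 and 0.034 m and angle between vial_2_mid's own z axis and vertical below 0.2 rad) or (distance of vial_2_mid from where it was at the start of the episode below 0.03 m and angle between vial_2_mid's own z axis and vertical below 0.2 rad)) and ((x of vial_3_mid in the frame of tray_floor between -0.056 and 0.056 m and y of vial_3_mid in the frame of tray_floor between -0.071 and 0.071 m and z of vial_3_mid in the frame of tray_floor between 0.02 and 0.034 m and angle between vial_3_mid's own z axis and vertical below 0.2 rad) or (distance of vial_3_mid from where it was at the start of the episode below 0.03 m and angle between vial_3_mid's own z axis and vertical below 0.2 rad)) and ((x of vial_4_mid in the frame of tray_floor between -0.056 and 0.056 m and y of vial_4_mid in the frame of tray_floor between -0.071 and 0.071 m and z of vial_4_mid in the frame of tray_floor between 0.02 and 0.034 m and angle between vial_4_mid's own z axis and vertical below 0.2 rad) or (distance of vial_4_mid from where it was at the start of the episode below 0.03 m and angle between vial_4_mid's own z axis and vertical below 0.2 rad)) and ((x of vial_5_mid in the frame of tray_floor between -0.056 and 0.056 m and y of vial_5_mid in the frame of tray_floor between -0.071 and 0.071 m and z of vial_5_mid in the frame of tray_floor between 0.02 and 0.034 m and angle between vial_5_mid's own z axis and vertical below 0.2 rad) or (distance of vial_5_mid from where it was at the start of the episode below 0.03 m and angle between vial_5_mid's own z axis and vertical below 0.2 rad)) and distance of any of vial_1_mid, vial_2_mid, vial_3_mid from where it was at the start of the episode above 0.05 m and distance of any of vial_1_mid, vial_2_mid, vial_4_mid from where it was at the start of the episode above 0.05 m and distance of any of vial_1_mid, vial_2_mid, vial_5_mid from where it was at the start of the episode above 0.05 m and distance of any of vial_1_mid, vial_3_mid, vial_4_mid from where it was at the start of the episode above 0.05 m and distance of any of vial_1_mid, vial_3_mid, vial_5_mid from where it was at the start of the episode above 0.05 m and distance of any of vial_1_mid, vial_4_mid, vial_5_mid from where it was at the start of the episode above 0.05 m and distance of any of vial_2_mid, vial_3_mid, vial_4_mid from where it was at the start of the episode above 0.05 m and distance of any of vial_2_mid, vial_3_mid, vial_5_mid from where it was at the start of the episode above 0.05 m and distance of any of vial_2_mid, vial_4_mid, vial_5_mid from where it was at the start of the episode above 0.05 m and distance of any of vial_3_mid, vial_4_mid, vial_5_mid from where it was at the start of the episode above 0.05 m and distance of any of vial_1_mid, vial_2_mid, vial_3_mid, vial_4_mid from where it was at the start of the episode below 0.05 m and distance of any of vial_1_mid, vial_2_mid, vial_3_mid, vial_5_mid from where it was at the start of the episode below 0.05 m and distance of any of vial_1_mid, vial_2_mid, vial_4_mid, vial_5_mid from where it was at the start of the episode below 0.05 m and distance of any of vial_1_mid, vial_3_mid, vial_4_mid, vial_5_mid from where it was at the start of the episode below 0.05 m and distance of any of vial_2_mid, vial_3_mid, vial_4_mid, vial_5_mid from where it was at the start of the episode below 0.05 m), for 0.2 s.
At the end, for the whole second after the job is handed in: The drawer is shut to within 4 mm and at rest; exactly three vials stand on the tray floor inside it, within 0.2 rad of upright; the other two stand upright (0.2 rad) on the mat within 30 mm of where they started; all vials are at rest (value of joint drawer below 0.004 m and velocity of joint drawer between -0.01 and 0.01 m/s and linear speed of each of vial_1, vial_2, vial_3, vial_4, vial_5 below 0.02 m/s and ((x of vial_1_mid in the frame of tray_floor between -0.056 and 0.056 m and y of vial_1_mid in the frame of tray_floor between -0.071 and 0.071 m and z of vial_1_mid in the frame of tray_floor between 0.02 and 0.034 m and angle between vial_1_mid's own z axis and vertical below 0.2 rad) or (distance of vial_1_mid from where it was at the start of the episode below 0.03 m and angle between vial_1_mid's own z axis and vertical below 0.2 rad)) and ((x of vial_2_mid in the frame of tray_floor between -0.056 and 0.056 m and y of vial_2_mid in the frame of tray_floor between -0.071 and 0.071 m and z of vial_2_mid in the frame of tray_floor between 0.02 and 0.034 m and angle between vial_2_mid's own z axis and vertical below 0.2 rad) or (distance of vial_2_mid from where it was at the start of the episode below 0.03 m and angle between vial_2_mid's own z axis and vertical below 0.2 rad)) and ((x of vial_3_mid in the frame of tray_floor between -0.056 and 0.056 m and y of vial_3_mid in the frame of tray_floor between -0.071 and 0.071 m and z of vial_3_mid in the frame of tray_floor between 0.02 and 0.034 m and angle between vial_3_mid's own z axis and vertical below 0.2 rad) or (distance of vial_3_mid from where it was at the start of the episode below 0.03 m and angle between vial_3_mid's own z axis and vertical below 0.2 rad)) and ((x of vial_4_mid in the frame of tray_floor between -0.056 and 0.056 m and y of vial_4_mid in the frame of tray_floor between -0.071 and 0.071 m and z of vial_4_mid in the frame of tray_floor between 0.02 and 0.034 m and angle between vial_4_mid's own z axis and vertical below 0.2 rad) or (distance of vial_4_mid from where it was at the start of the episode below 0.03 m and angle between vial_4_mid's own z axis and vertical below 0.2 rad)) and ((x of vial_5_mid in the frame of tray_floor between -0.056 and 0.056 m and y of vial_5_mid in the frame of tray_floor between -0.071 and 0.071 m and z of vial_5_mid in the frame of tray_floor between 0.02 and 0.034 m and angle between vial_5_mid's own z axis and vertical below 0.2 rad) or (distance of vial_5_mid from where it was at the start of the episode below 0.03 m and angle between vial_5_mid's own z axis and vertical below 0.2 rad)) and distance of any of vial_1_mid, vial_2_mid, vial_3_mid from where it was at the start of the episode above 0.05 m and distance of any of vial_1_mid, vial_2_mid, vial_4_mid from where it was at the start of the episode above 0.05 m and distance of any of vial_1_mid, vial_2_mid, vial_5_mid from where it was at the start of the episode above 0.05 m and distance of any of vial_1_mid, vial_3_mid, vial_4_mid from where it was at the start of the episode above 0.05 m and distance of any of vial_1_mid, vial_3_mid, vial_5_mid from where it was at the start of the episode above 0.05 m and distance of any of vial_1_mid, vial_4_mid, vial_5_mid from where it was at the start of the episode above 0.05 m and distance of any of vial_2_mid, vial_3_mid, vial_4_mid from where it was at the start of the episode above 0.05 m and distance of any of vial_2_mid, vial_3_mid, vial_5_mid from where it was at the start of the episode above 0.05 m and distance of any of vial_2_mid, vial_4_mid, vial_5_mid from where it was at the start of the episode above 0.05 m and distance of any of vial_3_mid, vial_4_mid, vial_5_mid from where it was at the start of the episode above 0.05 m and distance of any of vial_1_mid, vial_2_mid, vial_3_mid, vial_4_mid from where it was at the start of the episode below 0.05 m and distance of any of vial_1_mid, vial_2_mid, vial_3_mid, vial_5_mid from where it was at the start of the episode below 0.05 m and distance of any of vial_1_mid, vial_2_mid, vial_4_mid, vial_5_mid from where it was at the start of the episode below 0.05 m and distance of any of vial_1_mid, vial_3_mid, vial_4_mid, vial_5_mid from where it was at the start of the episode below 0.05 m and distance of any of vial_2_mid, vial_3_mid, vial_4_mid, vial_5_mid from where it was at the start of the episode below 0.05 m); the robot touches nothing.
It fails at once if a vial is tipped over (more than 0.8 rad) (angle between any of vial_1_mid, vial_2_mid, vial_3_mid, vial_4_mid, vial_5_mid's own z axis and vertical above 0.8 rad).
It fails at once if the dropper bottle is moved more than 30 mm or tipped by more than 0.4 rad, or the marker or tape roll is moved more than 30 mm (distance of any of dropper_mid, marker, tape from where it was at the start of the episode above 0.03 m or angle between dropper_mid's own z axis and vertical above 0.4 rad).
It also fails if it takes over 72 s, if anything falls off the work surface, if the arm or the gripper's body presses on something with over 40 N, if the wrist force passes 120 N, or if a joint passes its speed limit or range.

## Robot

A 6-joint arm with a two-finger parallel gripper is mounted at the origin on a cart in front of the work surface, level with it; the furniture and walls round the work are solid. World frame = base frame: x ahead of the robot, y to its left, z up, the work surface at z = 0. Lengths are in mm, angles in rad, forces in N, time in s.
With the tool pointing down it reaches from about 375 to 825 mm from the base axis. Payload 5.5 kg.
Tool frame: the origin (TCP) lies midway between the tips of the shut fingers; the grasp point (between the pads) lies 19 mm behind it; z points along the fingers, y is the direction in which the jaws open and shut (so a half turn about z gives the same grasp; the last joint's range is limited). The gripper opens to 85 mm and grips with 20 to 120 N. Pads are 22 mm wide; open, the fingers measure 114 mm over their backs; the gripper's body (76 mm by 85 mm) begins 54 mm behind the grasp point. The pads swing forward as they close: fully open they stand 13 mm farther back than shut.
Start: joints at [-1.25, 0.314, -0.047, 1.21, 0, 1.571], TCP at [189.192, -569.387, 231.299] pointing down, gripper open.
Joint ranges: [-2.67, 2.67], [-0.69, 1.73], [-1.03, 1.25], [-2.08, 2.16], [-1.42, 1.45], [-3.14, 3.14]. Speed limits (rad/s): [2.39, 2.39, 3.01, 3.14, 3.14, 3.14].

## Interface

Orientations are given as a unit quaternion [x, y, z, w].
In Python, from rig import env gives the robot as it stands.
- The arm moves only by the tool apply_moves, never from a script. Its argument "motion" is a list of rows, each a list of 7 numbers: the shift along the tool's x, y, z in m, then the turn, a rotation vector about the tool's x, y, z in rad, then the opening in per cent of the stroke, from 0 (shut) to 100 (fully open). A call has 1 to 8 rows; each row is the pose to reach, as a shift and turn from the pose commanded when the call began, along the tool's axes at that moment; what a row does not reach only later rows make up. A row lasts 1/8 s, in which the tool goes at most 62.5 mm and 10.7 degrees, less where a joint would pass 70% of its speed; a pose out of reach is approached as far as the arm can. A call with a gripper value outside its range is refused whole. The fingers move at their own pace and stop on an object; the grip force is fixed at half the most. Time passes only in rows, so rows that repeat a pose let the fingers close. It gives the time, the measured TCP pose, the force and the opening at its end, in the units of the state.
- env.get_state(): the state, without advancing time (a new reading comes with each control period).
- env.camera(name): name is "scene" or "side" or "wrist"; returns a dict with "color" (384x512x3 uint8, red, green, blue), "intrinsics" (3x3 intrinsics, pixels), "rvec" (rotation vector, rad) and "tvec" (3), from world to camera coordinates, as OpenCV has them. Camera axes: x right, y down, z forward; pixel columns grow to the right and rows downward; lengths in mm; the calibration is good to about 2 mm. A picture is of the moment at which its call begins. There is no depth.
- env.close_job(): hands the job in, once; it reports no verdict.
The state is a dict: "clock": time; "joint_positions": joint angles; "dq": joint speeds; "joint_efforts": joint torques, N m; "eef_pos": TCP position; "orientation": TCP orientation; "wrist_force": force on the tool from outside, world axes, zero at the start; "wrist_torque": the same for the moment, N m; "gripper_width": finger opening in mm.
Only numpy, scipy, OpenCV 4.12 (cv2) and the standard library are available. Lean on these libraries where they do the work, as an engineer would, in place of code of your own. Each camera call takes 0.05 s, during which the arm holds its last target.

## Working session

There is one attempt and no reset: what is moved stays moved. The work goes in short steps, Python scripts to look and compute and a tool call to move; the robot and the scene stay as the last step left them, time stands still between calls to the robot, and variables do not carry over. Pictures are saved under pics/ and viewed, and the job is handed in when it is done.

Besides the shell and the picture viewer there is one more tool, called after "Call:" as name(argument=value, ...), one argument or row to a line, values as JSON. apply_moves: Moves the arm, as the interface text tells. Its arguments: {"type":"object","properties":{"motion":{"type":"array","items":{"type":"array","items":{"type":"number"}}}},"required":["motion"]}

```bash
ls; mkdir -p pics; python3 - <<'E'
from rig import env
import cv2
print(env.get_state())
for n in ["scene","side","wrist"]:
    c=env.camera(n); cv2.imwrite(f"pics/{n}0.png",c["color"][:,:,::-1]); print(n,c["intrinsics"],c["rvec"],c["tvec"])
E
```

```text
pics
{'clock': 0.0, 'joint_positions': array([-1.24996863e+00,  3.14246459e-01, -4.80925567e-02,  1.21018685e+00,
       -3.92498546e-05,  1.57080643e+00]), 'dq': array([-0.00093181,  0.00023177,  0.00094693,  0.00081246, -0.00121912,
       -0.0002315 ]), 'joint_efforts': array([-1.09505885e-05, -5.39597297e+01,  3.39744866e+01,  1.94004580e-02,
       -1.88324598e-04, -3.41460140e-07]), 'eef_pos': array([ 189.01543763, -568.83668946,  230.41640053]), 'orientation': array([ 9.87161700e-01,  1.59721725e-01, -1.57503948e-04, -8.50530706e-04]), 'wrist_force': array([ 0.23485599, -0.28505003,  0.31520934]), 'wrist_torque': array([-0.02833168,  0.01968291,  0.02548775]), 'gripper_width': 85.33133088774993}
scene [[365.11526907   0.         257.10899593]
 [  0.         365.11526907 184.16737653]
 [  0.           0.           1.        ]] [ 0.57856678 -2.34862879  1.51445693] [511.87631381 197.82420896 892.60540993]
side [[361.32049267   0.         256.05607279]
 [  0.         361.32049267 189.90081788]
 [  0.           0.           1.        ]] [ 1.18520011 -2.12028331  1.10006186] [318.77055297 348.50153443 957.18653429]
wrist [[286.82763489   0.         254.29607427]
 [  0.         286.82763489 194.68020296]
 [  0.           0.           1.        ]] [-2.34824955  1.69230003  0.25358439] [-599.52748597  -38.00249921  380.46699055]
```

View pics/scene0.png

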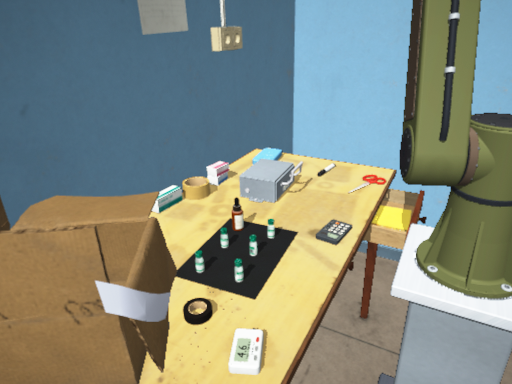

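View pics/side0.png

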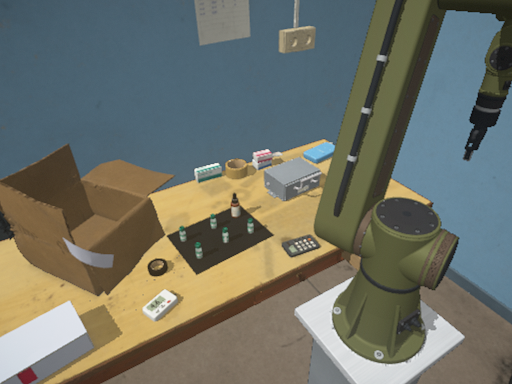

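View pics/wrist0.png

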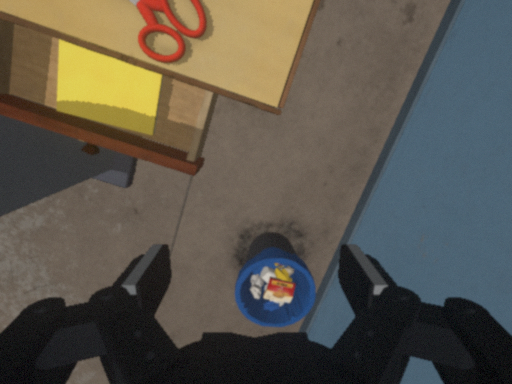

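The scene shows the unit near (268,180), vials near (225,238), (199,262), (238,270), (253,245) and (271,229), the dropper at (237,215), the tape at (198,310) and the marker at (327,169). I'll enlarge the views to measure them.

```bash
cat > h.py <<'E'
import numpy as np, cv2
from rig import env
def cam(n):
    c=env.camera(n); R=cv2.Rodrigues(np.array(c["rvec"],float))[0]; return dict(img=c["color"][:,:,::-1].copy(),K=np.array(c["intrinsics"]),R=R,t=np.array(c["tvec"],float).ravel())
def ray(c,u,v):
    d=c["R"].T@np.linalg.inv(c["K"])@np.array([u,v,1.]); o=-c["R"].T@c["t"]; return o,d/np.linalg.norm(d)
def onplane(c,u,v,z):
    o,d=ray(c,u,v); return o+d*(z-o[2])/d[2]
def proj(c,P):
    p=c["K"]@(c["R"]@np.array(P,float)+c["t"]); return p[:2]/p[2]
def tri(pairs):
    A=np.zeros((3,3));b=np.zeros(3)
    for c,u,v in pairs:
        o,d=ray(c,u,v);M=np.eye(3)-np.outer(d,d);A+=M;b+=M@o
    return np.linalg.solve(A,b)
E
python3 - <<'E'
from h import *
for n,(x,y,w,h) in dict(scene=(170,140,170,190),side=(140,135,200,150)).items():
    c=cam(n); im=c["img"][y:y+h,x:x+w]; s=4 if n=="side" else 3.1
    cv2.imwrite(f"pics/{n}_z.png",cv2.resize(im,None,fx=s,fy=s,interpolation=cv2.INTER_CUBIC))
    hsv=cv2.cvtColor(c["img"],cv2.COLOR_BGR2HSV)
    m=cv2.inRange(hsv,(60,70,20),(95,255,255))
    m=m[y:y+h,x:x+w]
    k,l,st,ce=cv2.connectedComponentsWithStats(m)
    for i in range(1,k):
        if st[i,4]>6: print(n,st[i]+[x,y,0,0,0],ce[i]+[x,y])
    # white labels
E
```

```text
scene [170 186  10   6  20] [174.4  188.45]
scene [170 196  12  10  55] [175.52727273 200.52727273]
scene [268 219   6   6  30] [270.33333333 221.43333333]
scene [220 227   8   8  50] [223.48 230.28]
scene [267 229   8   3  12] [270.66666667 230.16666667]
scene [249 234   8   8  56] [252.5        237.58928571]
scene [220 238   9   3  19] [223.42105263 239.31578947]
scene [249 246   5   4  15] [251.  247.6]
scene [195 249   8   9  56] [198.53571429 253.48214286]
scene [234 258   9   9  68] [237.97058824 261.94117647]
scene [195 262   9   3  18] [199.         263.38888889]
scene [195 269   7   2   7] [198.         269.85714286]
scene [237 271   7   4  16] [239.75   272.6875]
scene [238 277   6   3   8] [241.  278.5]
side [201 165  20   6  22] [210.72727273 167.63636364]
side [198 173  24   9  64] [209.4375   177.296875]
side [211 214   4   5  17] [212.41176471 216.11764706]
side [248 218   5   5  21] [249.80952381 220.04761905]
side [180 226   4   6  17] [181.41176471 228.41176471]
side [222 227   6   6  28] [224.35714286 229.39285714]
side [195 242   6   6  31] [197.41935484 244.4516129 ]
```

View pics/scene_z.png

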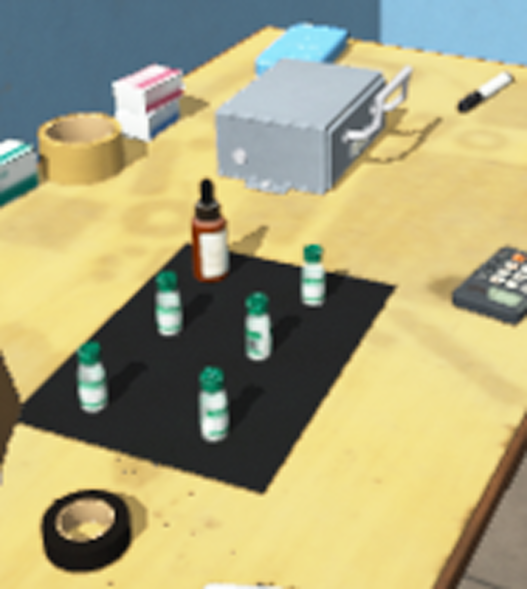

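View pics/side_z.png

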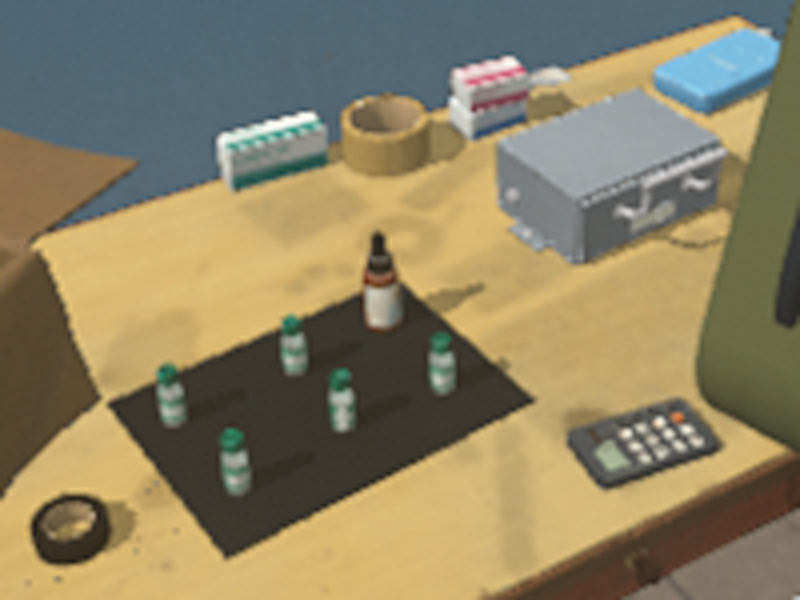

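```bash
python3 - <<'E'
from h import *
a=cam("scene");b=cam("side")
caps=[((270.33,221.43),(249.8,220.05)),((223.5,230.3),(212.4,216.1)),((252.5,237.6),(224.4,229.4)),((198.5,253.5),(181.4,228.4)),((238,262),(197.4,244.5))]
for s,d in caps: print("vial",tri([(a,*s),(b,*d)]).round(1),onplane(a,*s,53).round(1),onplane(b,*d,53).round(1))
S=lambda x,y:(170+x/3.1,140+y/3.1); D=lambda x,y:(140+x/4,135+y/4)
for n,s,d in [("dropper top",(206,182),(378,236)),("boxA",(218,118),(498,146)),("boxB",(325,135),(588,205)),("boxC",(385,72),(722,152)),("boxD",(277,62),(640,92)),("tape",(88,520),(70,520))]:
    s=S(*s);d=D(*d);print(n,tri([(a,*s),(b,*d)]).round(1),onplane(a,*s,80).round(1),onplane(b,*d,80).round(1))
for n,s in [("matA",(190,245)),("matB",(395,288)),("matC",(265,492)),("matD",(22,420))]: print(n,onplane(a,*S(*s),3).round(1))
for n,s in [("matA",(400,285)),("matB",(533,400)),("matC",(228,556)),("matD",(110,403))]: print(n,onplane(b,*D(*s),3).round(1))
print("marker",onplane(a,*S(465,105),10),onplane(a,*S(510,78),10))
for (x,y,w,h),c,n in [((225,140,110,70),a,"s"),((255,145,90,65),b,"d")]:
    im=c["img"][y:y+h,x:x+w]; cv2.imwrite(f"pics/u_{n}.png",cv2.resize(im,None,fx=7,fy=7,interpolation=cv2.INTER_CUBIC))
E
```

```text
vial [484.2 103.9  54.2] [483.6 103.8  53. ] [487.4 102.4  53. ]
vial [572.7 202.1  54.6] [573.7 200.4  53. ] [575.2 201.2  53. ]
vial [486.8 199.2  55.1] [487.5 197.3  53. ] [490.3 197.8  53. ]
vial [567.9 317.6  54.9] [568.8 316.1  53. ] [571.2 316.7  53. ]
vial [466.4 304.1  55.6] [466.8 302.5  53. ] [471.  302.6  53. ]
dropper top [591.  103.   99.5] [611.7  70.3  80. ] [616.6  90.4  80. ]
boxA [695.7 -88.7  72. ] [681.4 -68.1  80. ] [689.3 -83.9  80. ]
boxB [ 576.4 -114.3   62. ] [558.  -77.3  80. ] [555.5 -98.9  80. ]
boxC [ 571.5 -270.7   76.9] [ 574.4 -271.8   80. ] [ 561.  -263.1   80. ]
boxD [ 727.1 -288.    62.1] [ 705.8 -247.9   80. ] [ 700.1 -267.1   80. ]
tape [486.  432.9  18.7] [439.1 485.5  80. ] [425.2 442.3  80. ]
matA [637.1  66.1   3. ]
matB [424.6  50.4   3. ]
matC [401.1 341.5   3. ]
matD [607.5 356.7   3. ]
matA [632.2  62.7   3. ]
matB [428.   45.3   3. ]
matC [403.6 339.1   3. ]
matD [619. 356.   3.]
marker [ 509.86384976 -377.28830312   10.        ] [ 488.03371189 -491.05909422   10.        ]
```

View pics/u_s.png

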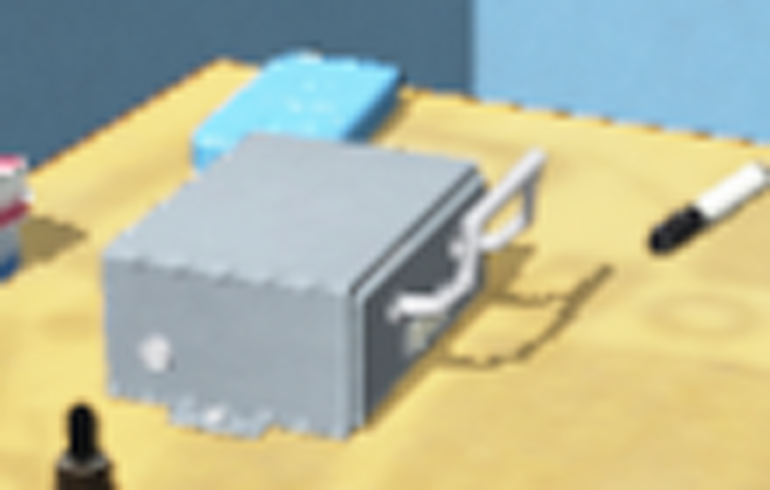

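View pics/u_d.png

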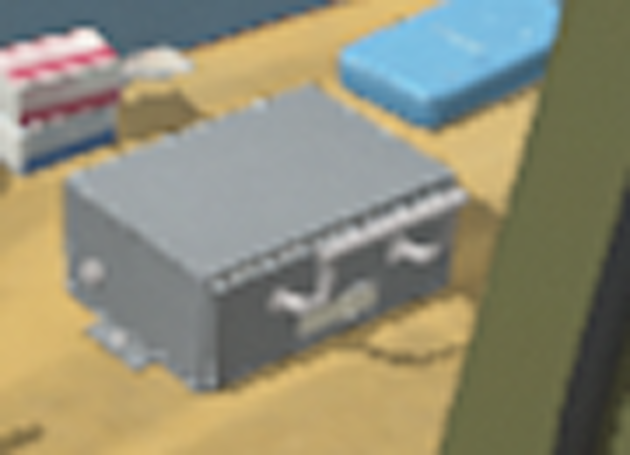

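The scene crop shows the handle bar from (468,230) to (540,155). In the side crop it runs from (322,245) to (462,193). The housing top corners are also visible in both.

```bash
python3 - <<'E'
from h import *
a=cam("scene");b=cam("side")
S=lambda x,y:(225+(x-3)/7,140+(y-3)/7); D=lambda x,y:(255+(x-3)/7,145+(y-3)/7)
for n,s,d,z in [("A",(105,258),(66,185),80),("B",(350,293),(208,285),80),("C",(478,165),(458,180),80),("D",(250,135),(312,88),80),("h1",(468,230),(322,245),102),("h2",(540,155),(462,193),102)]:
    s=S(*s);d=D(*d);print(n,tri([(a,*s),(b,*d)]).round(1),onplane(a,*s,z).round(1),onplane(b,*d,z).round(1))
E
```

```text
A [695.6 -85.8  77.4] [690.9 -79.1  80. ] [693.6 -84.3  80. ]
B [567.8 -95.2  78.6] [566.2 -92.1  80. ] [566.3 -94.   80. ]
C [ 582.4 -278.5   76.6] [ 579.1 -270.5   80. ] [ 578.  -274.5   80. ]
D [ 716.6 -275.4   73.8] [ 708.5 -260.4   80. ] [ 707.9 -268.5   80. ]
h1 [ 531.7 -143.5  102.4] [ 526.6 -136.7  102. ] [ 538.5 -147.5  102. ]
h2 [ 532.7 -237.9  105.4] [ 533.9 -243.2  102. ] [ 539.3 -243.2  102. ]
```

```bash
cat >> h.py <<'E'
from scipy.spatial.transform import Rotation as Ro
def plan(x,y,z,yaw=None):
    "delta in tool axes from measured pose; yaw = world angle of tool y, tool pointing down"
    s=env.get_state(); R=Ro.from_quat(s["orientation"]); d=R.inv().apply((np.array([x,y,z])-s["eef_pos"])/1000)
    out=[d.round(4)]
    if yaw is not None:
        Y=np.array([np.cos(yaw),np.sin(yaw),0]);Z=np.array([0,0,-1.]);X=np.cross(Y,Z)
        out.append((R.inv()*Ro.from_matrix(np.c_[X,Y,Z])).as_rotvec().round(4))
    print("pos",s["eef_pos"].round(1),"yaw",np.arctan2(*R.apply([0,1,0])[[1,0]]).round(3),"clk",round(s["clock"],2),"grip",round(s["gripper_width"],1),"F",s["wrist_force"].round(1),"q",s["joint_positions"].round(2)); print("delta",*out)
E
python3 - <<'E'
from h import *
c=cam("wrist"); R=Ro.from_quat(env.get_state()["orientation"]); o=-c["R"].T@c["t"]
print("cam in tool",R.inv().apply(o-env.get_state()["eef_pos"]), "cam z in tool",R.inv().apply(c["R"].T@[0,0,1]))
plan(530,-188,230,0.07)
E
```

```text
cam in tool [  74.04251059    0.85629309 -142.89785416] cam z in tool [-0.2892221  -0.00120904  0.95726126]
pos [ 189.2 -569.4  231.2] yaw -1.25 clk 0.5 grip 85.2 F [-0.3 -0.3 -0.1] q [-1.25  0.31 -0.05  1.21 -0.    1.57]
delta [ 0.4437 -0.2544  0.0013] [-1.00e-04 -1.00e-04 -1.32e+00]
```

Call:
apply_moves(
  motion=[
    [0.4437,-0.2544,0,0,0,-1.32,100],
    [0.4437,-0.2544,0,0,0,-1.32,100],
    [0.4437,-0.2544,0,0,0,-1.32,100],
    [0.4437,-0.2544,0,0,0,-1.32,100],
    [0.4437,-0.2544,0,0,0,-1.32,100],
    [0.4437,-0.2544,0,0,0,-1.32,100],
    [0.4437,-0.2544,0,0,0,-1.32,100],
    [0.4437,-0.2544,0,0,0,-1.32,100],
  ],
)

```text
clock: 1.5
eef_pos: [523.7, -195.0, 231.6]
orientation: [0.681, 0.732, 0.0, 0.0]
wrist_force: [-0.0, -0.6, -0.6]
gripper_width: 85.2
```

```bash
python3 - <<'E'
from h import *
plan(530,-188,230,0.07)
c=cam("wrist"); cv2.imwrite("pics/w1.png",c["img"])
E
```

```text
pos [ 523.7 -195.   231.6] yaw 0.072 clk 1.5 grip 85.2 F [-0.  -0.6 -0.6] q [-0.36  0.24 -0.15  1.18 -0.    1.14]
delta [0.0065 0.0068 0.0016] [0.0007 0.0005 0.0017]
```

View pics/w1.png

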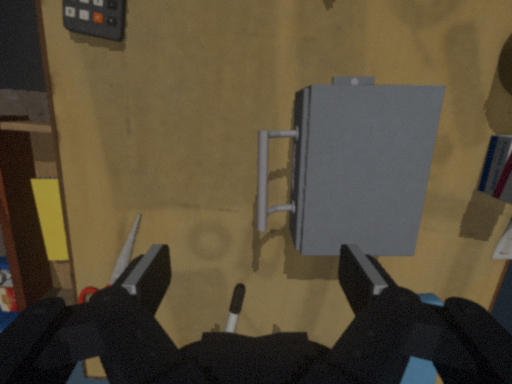

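The wrist view shows the bar from (264,131) to (262,230), and the housing top corners at (309,86), (444,87), (414,254) and (303,252).

```bash
python3 - <<'E'
from h import *
c=cam("wrist")
for u,v,z in [(264,131,102),(262.5,230,102),(309,86,80),(444,87,80),(414,254,80),(303,252,80)]: print(onplane(c,u,v,z).round(1))
m=cv2.inRange(c["img"],(0,0,0),(255,255,255))
E
```

```text
[ 534.3 -135.3  102. ]
[ 541.4 -234.7  102. ]
[574.8 -91.1  80. ]
[705.1 -81.9  80. ]
[ 718.3 -260.7   80. ]
[ 591.3 -267.7   80. ]
```

```bash
python3 - <<'E'
from h import *
plan(537,-185,86,0.071)
E
```

```text
pos [ 525.9 -192.2  231.2] yaw 0.077 clk 1.6 grip 85.9 F [-0.2 -0.5  0. ] q [-0.35  0.24 -0.15  1.18  0.    1.14]
delta [0.0061 0.0113 0.1453] [ 0.002  -0.0014  0.006 ]
```

Call:
apply_moves(
  motion=[
    [0.0025,0.0072,0.02,0,0,0,100],
    [0.0025,0.0072,0.06,0,0,0,100],
    [0.0025,0.0072,0.1,0,0,0,100],
    [0.0025,0.0072,0.1,0,0,0,100],
    [0.0025,0.0072,0.1,0,0,0,100],
  ],
)

```text
clock: 2.22
eef_pos: [529.9, -194.2, 132.7]
orientation: [0.682, 0.731, 0.0, 0.001]
wrist_force: [0.1, -0.3, -0.7]
gripper_width: 85.4
```

```bash
python3 - <<'E'
from h import *
plan(537,-185,86,0.071)
c=cam("wrist"); cv2.imwrite("pics/w2.png",c["img"])
c=cam("scene"); cv2.imwrite("pics/s2.png",cv2.resize(c["img"][110:210,220:370],None,fx=5,fy=5))
E
```

```text
pos [ 529.9 -194.2  132.7] yaw 0.07 clk 2.23 grip 85.4 F [ 0.1 -0.3 -0.7] q [-0.35  0.3  -0.29  0.97 -0.    1.15]
delta [0.0087 0.0076 0.0467] [ 0.0011  0.0006 -0.0015]
```

View pics/w2.png

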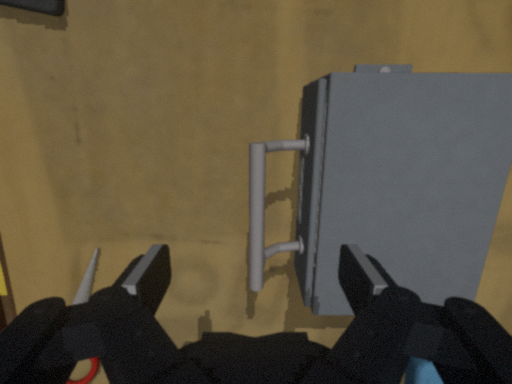

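View pics/s2.png

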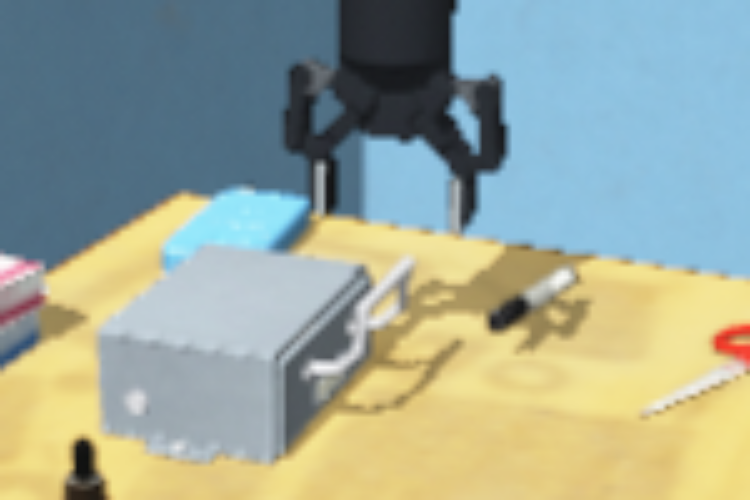

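The bar runs from (257,144) to (257,290) in the wrist view.

```bash
python3 - <<'E'
from h import *
c=cam("wrist")
for u,v,z in [(257.5,144,102),(257,289,102)]: print(onplane(c,u,v,z).round(1))
plan(535,-186,86,0.071)
E
```

```text
[ 529.6 -141.9  102. ]
[ 536.7 -243.   102. ]
pos [ 530.7 -194.3  133.3] yaw 0.07 clk 2.38 grip 85.3 F [-0.6 -0.7  0.3] q [-0.35  0.3  -0.29  0.97 -0.    1.15]
delta [0.008  0.0047 0.0473] [ 0.003   0.0013 -0.0012]
```

Call:
apply_moves(
  motion=[
    [0.002,0.0025,0.024,0,0,0,100],
    [0.002,0.0025,0.047,0,0,0,100],
    [0.002,0.0025,0.047,0,0,0,100],
    [0.002,0.0025,0.047,0,0,0,0],
    [0.002,0.0025,0.047,0,0,0,0],
    [0.002,0.0025,0.047,0,0,0,0],
    [0.002,0.0025,0.047,0,0,0,0],
    [0.002,0.0025,0.047,0,0,0,0],
  ],
)

```text
clock: 3.38
eef_pos: [531.2, -191.6, 84.8]
orientation: [0.682, 0.731, -0.0, -0.0]
wrist_force: [-3.0, -0.2, 5.7]
gripper_width: 7.6
```

```bash
python3 - <<'E'
from h import *
plan(535,-186,86,0.071)
c=cam("wrist"); cv2.imwrite("pics/w3.png",c["img"])
E
```

```text
pos [ 531.2 -191.6   84.8] yaw 0.07 clk 3.38 grip 7.6 F [-3.  -0.2  5.7] q [-0.35  0.35 -0.35  0.87 -0.    1.16]
delta [ 0.0053  0.0042 -0.0012] [-0.0009  0.0004 -0.0013]
```

View pics/w3.png

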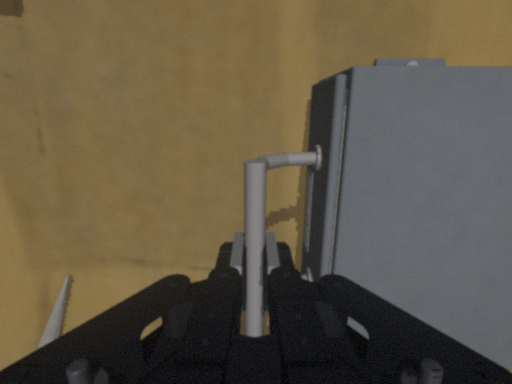

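Call:
apply_moves(
  motion=[
    [0,-0.008,0,0,0,0,0],
    [0,-0.018,0,0,0,0,0],
    [0,-0.035,0,0,0,0,0],
    [0,-0.055,0,0,0,0,0],
    [0,-0.075,0,0,0,0,0],
    [0,-0.095,0,0,0,0,0],
    [0,-0.112,0,0,0,0,0],
    [0,-0.122,0,0,0,0,0],
  ],
)

```text
clock: 4.42
eef_pos: [410.4, -199.5, 84.8]
orientation: [0.682, 0.731, 0.001, 0.0]
wrist_force: [3.0, 3.5, 1.9]
gripper_width: 8.0
```

```bash
python3 - <<'E'
from h import *
plan(535,-186,86,0.071)
c=cam("wrist"); cv2.imwrite("pics/w4.png",c["img"])
plan(535,-186,86,0.071)
E
```

```text
pos [ 410.4 -199.5   84.8] yaw 0.07 clk 4.42 grip 8.0 F [3.  3.5 1.9] q [-0.45  0.16 -0.6   0.81  0.    1.05]
delta [ 0.0047  0.1253 -0.0009] [ 0.0023 -0.0011 -0.0008]
pos [ 409.  -199.6   84.7] yaw 0.07 clk 4.47 grip 7.8 F [-1.   3.3  6.6] q [-0.45  0.16 -0.6   0.81  0.    1.05]
delta [ 0.0048  0.1267 -0.0012] [ 0.0004 -0.0007 -0.0012]
```

View pics/w4.png

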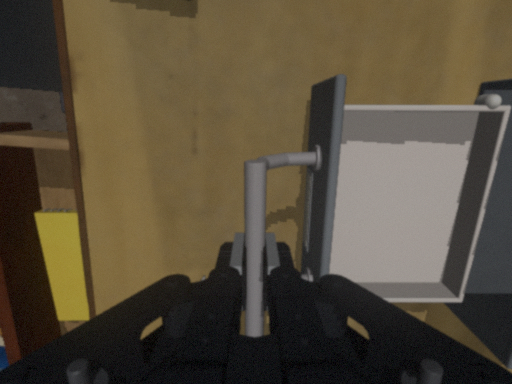

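Call:
apply_moves(
  motion=[
    [0,0,0,0,0,0,100],
    [0,0,0,0,0,0,100],
    [0,0,0,0,0,0,100],
    [0,0,0,0,0,0,100],
    [0,0,-0.05,0,0,0,100],
    [0,0.05,-0.11,0,0,0,100],
    [0,0.09,-0.15,0,0,0,100],
    [0,0.09,-0.15,0,0,0,100],
  ],
)

```text
clock: 5.48
eef_pos: [504.0, -194.2, 237.6]
orientation: [0.681, 0.732, 0.001, 0.003]
wrist_force: [-0.0, 0.0, -1.0]
gripper_width: 85.6
```

```bash
python3 - <<'E'
from h import *
c=cam("wrist"); cv2.imwrite("pics/w5.png",c["img"])
plan(500,100,230,0.071)
E
```

```text
pos [ 502.7 -194.   236.3] yaw 0.071 clk 5.53 grip 85.4 F [ 1.1  0.1 -0.2] q [-0.37  0.19 -0.19  1.18  0.    1.13]
delta [0.2934 0.0182 0.0058] [0.0036 0.0017 0.0002]
```

View pics/w5.png

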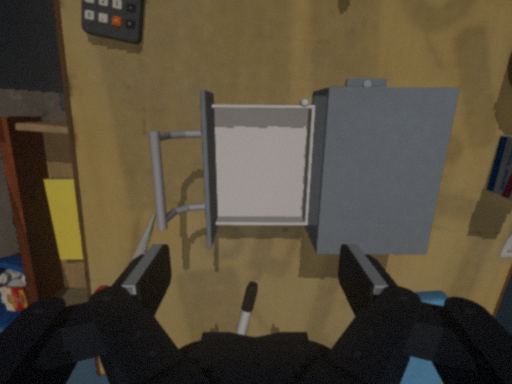

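The tray shows with its rim corners at (214,105), (313,105), (308,225) and (217,225), and the bar from (155,133) to (164,226).

```bash
python3 - <<'E'
from h import *
c=cam("wrist")
for n,u,v,z in [("rim",214,105,34),("rim",313,105,34),("rim",308,225,34),("rim",217,225,34),("bar",155,133,102),("bar",164,226,102),("floorL",217,127,12),("floorL",306,127,12),("floor",303,217,12),("hous",329,88,80),("hous",318,252,80),("panel",202,92,74),("panel",211,247,74)]: print(n,onplane(c,u,v,z).round(1))
for t in [(467,-196,12)]: print(proj(c,t))
E
```

```text
rim [ 452.3 -121.    34. ]
rim [ 565.7 -112.8   34. ]
rim [ 578.7 -261.1   34. ]
rim [ 460.8 -269.4   34. ]
bar [ 406.3 -150.3  102. ]
bar [ 413.  -245.2  102. ]
floorL [ 454. -147.   12.]
floorL [ 564.8 -139.    12. ]
floor [ 575.6 -258.8   12. ]
hous [570.2 -97.   80. ]
hous [ 583.7 -275.2   80. ]
panel [ 445.2 -109.4   74. ]
panel [ 459.  -280.6   74. ]
[225.74728123 166.39248488]
```

Call:
apply_moves(
  motion=[
    [0.324,0.04,0,0,0,0,60],
    [0.324,0.04,0,0,0,0,60],
    [0.324,0.04,0,0,0,0,60],
    [0.324,0.04,0,0,0,0,60],
    [0.324,0.04,0,0,0,0,60],
    [0.324,0.04,0,0,0,0,60],
    [0.324,0.04,0,0,0,0,60],
  ],
)

```text
clock: 6.45
eef_pos: [515.6, 132.0, 232.8]
orientation: [0.681, 0.732, -0.001, -0.001]
wrist_force: [-1.2, -0.9, 0.5]
gripper_width: 51.2
```

```bash
python3 - <<'E'
from h import *
c=cam("wrist"); cv2.imwrite("pics/w6.png",c["img"])
c=cam("wrist"); cv2.imwrite("pics/w6b.png",c["img"])
plan(485,103,120,0.071)
m=cv2.inRange(cv2.cvtColor(c["img"],cv2.COLOR_BGR2HSV),(60,90,30),(95,255,255))
k,l,st,ce=cv2.connectedComponentsWithStats(m)
for i in range(1,k):
    if st[i,4]>30: print(st[i],ce[i].round(1),onplane(c,*ce[i],56).round(1))
E
```

```text
pos [516.2 130.7 233.5] yaw 0.069 clk 6.55 grip 51.0 F [ 0.7 -0.9 -0.8] q [ 0.25  0.19 -0.21  1.18 -0.    1.75]
delta [-0.0253 -0.0328  0.1136] [-0.0018  0.0011 -0.0023]
[208   0  18  10 127] [217.1   3.4] [468.  298.4  56. ]
[224 104  17  18 229] [232.  112.5] [487.3 197.8  56. ]
[306 107  17  18 232] [314.3 115.5] [575.6 200.9  56. ]
[219 190  15  15 182] [226.  196.9] [484.8 102.6  56. ]
[491 205  21  55 440] [502.8 235.7] [822.3  77.1  56. ]
```

View pics/w6b.png

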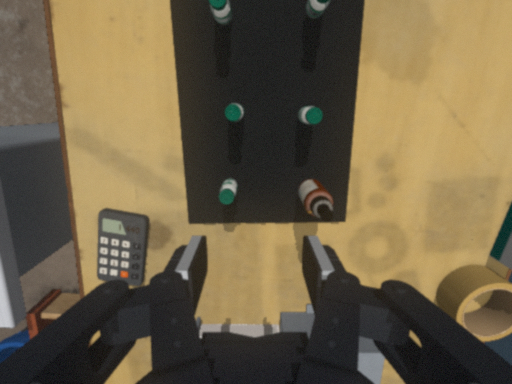

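The wrist view shows V1 at (226,197), V3 at (232,112), V2 at (314,115) and the dropper at (316,200), in agreement with the fixed cameras. I'll move over V1 and check once more lower down.

Call:
apply_moves(
  motion=[
    [-0.0253,-0.0328,0.03,0,0,0,60],
    [-0.0253,-0.0328,0.08,0,0,0,60],
    [-0.0253,-0.0328,0.1136,0,0,0,60],
    [-0.0253,-0.0328,0.1136,0,0,0,60],
    [-0.0253,-0.0328,0.1136,0,0,0,60],
  ],
)

```text
clock: 7.18
eef_pos: [486.9, 103.9, 121.9]
orientation: [0.683, 0.731, 0.0, 0.0]
wrist_force: [-0.4, -0.6, 0.4]
gripper_width: 51.2
```

```bash
cat > capchk.py <<'E'
from h import *
import sys
x,y,z=map(float,sys.argv[1:4])
c=cam("wrist"); cv2.imwrite(f"pics/{sys.argv[4]}.png",c["img"])
plan(x,y,z,0.071)
m=cv2.inRange(cv2.cvtColor(c["img"],cv2.COLOR_BGR2HSV),(60,90,25),(95,255,255))
k,l,st,ce=cv2.connectedComponentsWithStats(m)
for i in range(1,k):
    if st[i,4]>30: print(st[i],ce[i].round(1),onplane(c,*ce[i],55).round(1))
E
python3 capchk.py 485 103 16 w7
```

```text
pos [487.4 104.3 122.3] yaw 0.069 clk 7.22 grip 50.7 F [-0.1  0.5 -0.6] q [ 0.21  0.2  -0.46  0.91 -0.    1.71]
delta [-0.0012 -0.0027  0.1063] [ 0.0023 -0.0002 -0.0022]
[252  62  27  28 597] [264.8  75.3] [488.2 198.7  55. ]
[377  67  31  29 688] [392.2  81.1] [575.2 201.1  55. ]
[239 196  24  25 435] [250.9 208.3] [485.  102.6  55. ]
```

View pics/w7.png

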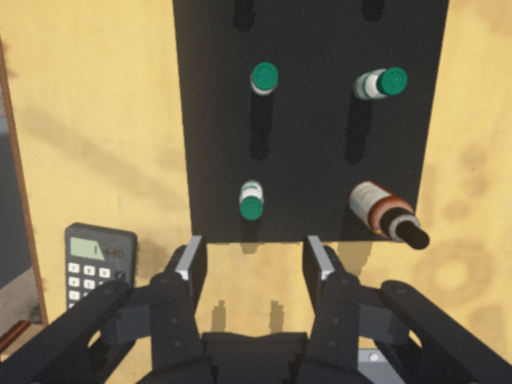

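The readings agree (V1's cap at (251,208)), so I'll descend and grip.

Call:
apply_moves(
  motion=[
    [-0.001,-0.0025,0.04,0,0,0,60],
    [-0.001,-0.0025,0.08,0,0,0,60],
    [-0.001,-0.0025,0.105,0,0,0,60],
    [-0.001,-0.0025,0.105,0,0,0,60],
    [-0.001,-0.0025,0.105,0,0,0,0],
    [-0.001,-0.0025,0.105,0,0,0,0],
    [-0.001,-0.0025,0.105,0,0,0,0],
    [-0.001,-0.0025,0.105,0,0,0,0],
  ],
)

```text
clock: 8.22
eef_pos: [485.4, 104.0, 17.7]
orientation: [0.682, 0.731, 0.001, 0.001]
wrist_force: [-0.3, 0.1, 6.7]
gripper_width: 19.0
```

```bash
python3 capchk.py 485 103 126 w8
```

```text
pos [485.4 104.   17.7] yaw 0.07 clk 8.28 grip 18.7 F [-0.7 -0.4  5.3] q [ 0.21  0.31 -0.59  0.67 -0.    1.71]
delta [-9.000e-04 -1.000e-04 -1.083e-01] [ 0.0034 -0.0004 -0.001 ]
[ 254   11   56   62 2660] [281.6  41.4] [488.3 198.6  55. ]
[496  39  16  44 522] [504.8  62.2] [564.3 197.7  55. ]
[453  40  26  53 297] [462.1  71.5] [550.7 193.8  55. ]
[431  53  15  42 105] [435.5  75.3] [541.9 192.   55. ]
[243 240  20   7  48] [254.5 242.6] [484.5 124.9  55. ]
[ 233  264   43   48 1620] [254.3 288.3] [485.9 103.5  55. ]
```

View pics/w8.png

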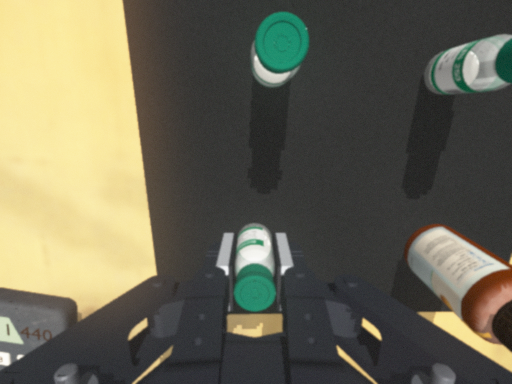

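V1 is held, with its cap at (254,288) between the pads and a width of 19 mm. Next I'll lift it and carry it to the tray.

Call:
apply_moves(
  motion=[
    [0,0,-0.04,0,0,0,0],
    [0,0,-0.09,0,0,0,0],
    [-0.04,0,-0.115,0,0,0,0],
    [-0.1,0.002,-0.115,0,0,0,0],
    [-0.16,0.004,-0.115,0,0,0,0],
    [-0.22,0.005,-0.115,0,0,0,0],
    [-0.28,0.006,-0.115,0,0,0,0],
    [-0.325,0.006,-0.115,0,0,0,0],
  ],
)

```text
clock: 9.28
eef_pos: [513.0, -223.0, 132.2]
orientation: [0.682, 0.731, 0.0, 0.001]
wrist_force: [0.5, 0.4, -0.1]
gripper_width: 18.8
```

```bash
python3 capchk.py 515 -236 60 w9
```

```text
pos [ 513.6 -227.8  132.3] yaw 0.065 clk 9.32 grip 19.2 F [ 1.6 -4.3  0.1] q [-0.42  0.3  -0.3   0.97 -0.    1.09]
delta [-0.0079  0.0007  0.0724] [ 0.0026  0.0057 -0.0056]
[ 233  264   44   47 1551] [254.3 287.6] [ 519.3 -302.3   55. ]
```

View pics/w9.png

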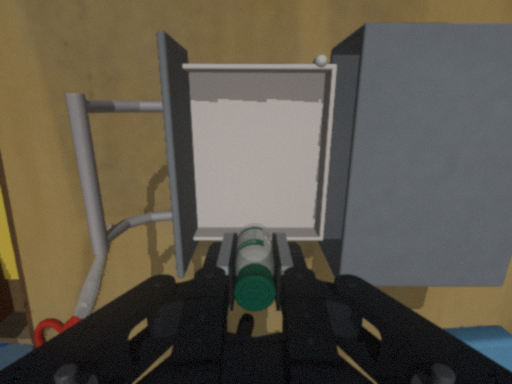

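```bash
python3 - <<'E'
from h import *
c=cam("wrist"); cv2.imwrite("pics/w10.png",c["img"])
for u,v in [(188,68),(333,68),(322,238),(195,238)]: print(onplane(c,u,v,34).round(1))
plan(515,-236,27.5,0.071)
E
```

```text
[ 456.5 -129.    34. ]
[ 568.4 -121.6   34. ]
[ 579.4 -265.4   34. ]
[ 462.7 -273.    34. ]
pos [ 513.4 -224.7  132.1] yaw 0.065 clk 9.38 grip 19.0 F [ 0.9 -0.  -0.1] q [-0.41  0.3  -0.3   0.97 -0.    1.09]
delta [-0.0111  0.0006  0.1046] [ 0.0025  0.0029 -0.006 ]
```

View pics/w10.png

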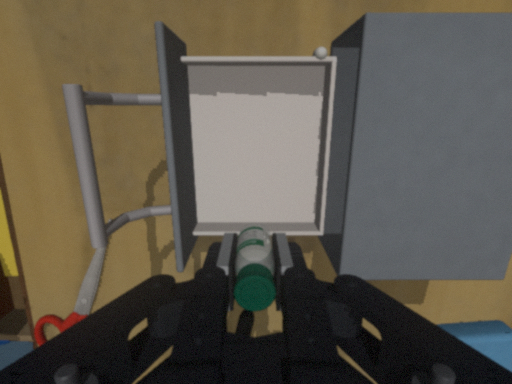

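Call:
apply_moves(
  motion=[
    [-0.0105,0.002,0.03,0,0,0,0],
    [-0.0105,0.002,0.07,0,0,0,0],
    [-0.0105,0.002,0.095,0,0,0,0],
    [-0.0105,0.002,0.1,0,0,0,0],
    [-0.0105,0.002,0.1,0,0,0,0],
  ],
)

```text
clock: 10.0
eef_pos: [515.7, -230.2, 31.6]
orientation: [0.682, 0.732, 0.0, 0.0]
wrist_force: [0.5, 0.1, 0.0]
gripper_width: 19.3
```

```bash
python3 capchk.py 516 -235 27.5 w11
```

```text
pos [ 516.2 -230.5   32.1] yaw 0.07 clk 10.05 grip 18.6 F [ 0.4  0.  -1.8] q [-0.42  0.41 -0.4   0.76  0.    1.08]
delta [-0.0045 -0.0005  0.0046] [ 0.0017  0.0008 -0.0005]
[ 233  264   43   47 1527] [254.5 287.7] [ 517.1 -240.    55. ]
```

View pics/w11.png

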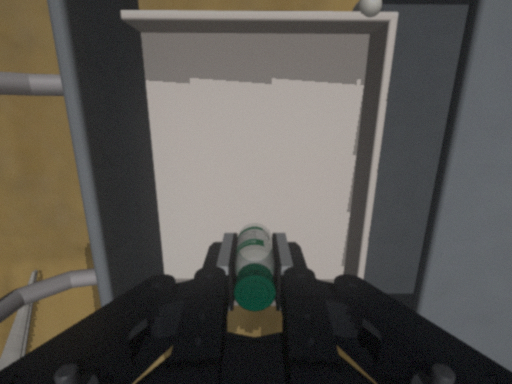

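It's over the floor, roughly centred in x. I'll lower and release.

Call:
apply_moves(
  motion=[
    [-0.003,0,0.002,0,0,0,0],
    [-0.003,0,0.004,0,0,0,0],
    [-0.003,0,0.005,0,0,0,0],
    [-0.003,0,0.005,0,0,0,0],
  ],
)

```text
clock: 10.55
eef_pos: [516.0, -233.8, 26.7]
orientation: [0.682, 0.731, 0.0, 0.001]
wrist_force: [-1.1, 0.9, 5.5]
gripper_width: 18.8
```

```bash
python3 -c "
from h import *
plan(516,-235,27,0.071)"
```

```text
pos [ 516.  -233.8   26.7] yaw 0.07 clk 10.55 grip 18.8 F [-1.1  0.9  5.5] q [-0.43  0.41 -0.41  0.75  0.    1.08]
delta [-0.0012 -0.0001 -0.0003] [ 0.0014  0.0006 -0.0011]
```

Fz is 5.5 N, so it's on the floor. Next I'll release it and rise.

Call:
apply_moves(
  motion=[
    [0,0,0,0,0,0,45],
    [0,0,0,0,0,0,45],
    [0,0,0,0,0,0,45],
    [0,0,-0.03,0,0,0,45],
    [0,0,-0.08,0,0,0,45],
    [0.03,0,-0.13,0,0,0,50],
    [0.09,0,-0.15,0,0,0,60],
    [0.15,0,-0.15,0,0,0,60],
  ],
)

```text
clock: 11.55
eef_pos: [506.3, -83.0, 177.9]
orientation: [0.683, 0.731, 0.001, 0.002]
wrist_force: [0.8, -0.3, -0.3]
gripper_width: 51.2
```

```bash
python3 capchk.py 487.5 198.3 122 w12
```

```text
pos [504.2 -76.  176.8] yaw 0.074 clk 11.6 grip 50.9 F [-2.3  6.   0.4] q [-0.15  0.17 -0.35  1.04  0.01  1.34]
delta [0.2745 0.0036 0.0562] [ 0.0016 -0.0052  0.0033]
[247 316  14  17 160] [253.1 325.5] [ 517.  -243.1   55. ]
```

View pics/w12.png

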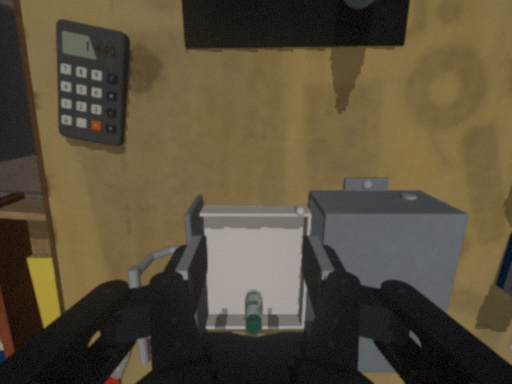

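V1 stands in the tray at (253,315). Next is V3.

Call:
apply_moves(
  motion=[
    [0.06,0.0036,0,0,0,0,60],
    [0.12,0.0036,0,0,0,0,60],
    [0.18,0.0036,0,0,0,0,60],
    [0.24,0.0036,0.02,0,0,0,60],
    [0.275,0.0036,0.056,0,0,0,60],
    [0.275,0.0036,0.056,0,0,0,60],
    [0.275,0.0036,0.056,0,0,0,60],
  ],
)

```text
clock: 12.48
eef_pos: [489.2, 190.3, 119.7]
orientation: [0.682, 0.731, -0.0, 0.0]
wrist_force: [-0.2, 0.3, -0.4]
gripper_width: 50.8
```

```bash
python3 capchk.py 487.7 198.3 17 w13
```

```text
pos [489.8 190.1 120.3] yaw 0.069 clk 12.53 grip 51.0 F [-0.8 -0.   0.5] q [ 0.37  0.25 -0.4   0.92 -0.    1.87]
delta [ 0.0084 -0.0016  0.1033] [ 0.0007  0.0002 -0.0017]
[377  15  33  33 826] [393.4  31.8] [570.7 316.7  55. ]
[219  26  28  32 684] [232.8  41.4] [467.6 303.8  55. ]
[362  42  14  16  45] [366.3  50.9] [555.4 304.3  55. ]
[241 187  24  24 456] [252.7 198.8] [488.  197.5  55. ]
[354 190  27  25 503] [367.1 202.1] [575.1 201.   55. ]
```

View pics/w13.png

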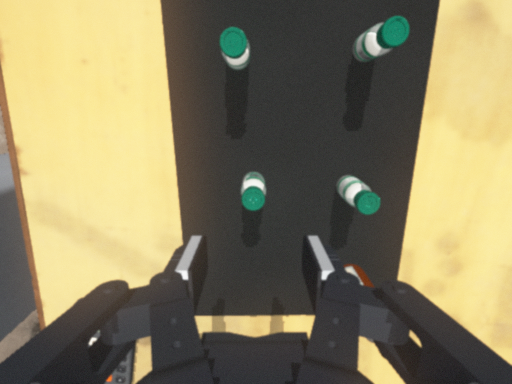

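V3's cap is at (253,199), which gives (488,198) and matches. I'll descend and grip.

Call:
apply_moves(
  motion=[
    [0.008,-0.0015,0.03,0,0,0,60],
    [0.008,-0.0015,0.08,0,0,0,60],
    [0.008,-0.0015,0.103,0,0,0,60],
    [0.008,-0.0015,0.103,0,0,0,60],
    [0.008,-0.0015,0.103,0,0,0,0],
    [0.008,-0.0015,0.103,0,0,0,0],
    [0.008,-0.0015,0.103,0,0,0,0],
    [0.008,-0.0015,0.103,0,0,0,0],
  ],
)

```text
clock: 13.52
eef_pos: [488.9, 198.9, 18.7]
orientation: [0.682, 0.731, 0.001, 0.001]
wrist_force: [-1.1, -0.9, 5.5]
gripper_width: 18.8
```

```bash
python3 capchk.py 513 -191 132 w14
```

```text
pos [488.9 198.9  18.7] yaw 0.07 clk 13.57 grip 18.8 F [-0.6 -2.1  6.9] q [ 0.39  0.36 -0.51  0.7  -0.    1.89]
delta [-0.3906 -0.0027 -0.1134] [ 0.0036 -0.0003 -0.0012]
[ 181    0   58   38 1656] [211.1  15.3] [468.1 299.7  55. ]
[446   0  32  40 373] [455.4  24.2] [548.5 302.9  55. ]
[490   0  22  19 336] [502.1   7.8] [562.4 308.6  55. ]
[425   6  20  41 118] [429.6  30.8] [540.5 300.3  55. ]
[384 231  27  23  73] [393.5 238.2] [544.3 225.1  55. ]
[243 238  30  13 126] [257. 242.] [489.  219.6  55. ]
[398 244  36  30 161] [409.9 253.8] [552.6 218.6  55. ]
[ 233  263   43   47 1602] [254.3 286.6] [489.4 198.6  55. ]
[ 424  269   53   47 1847] [449.8 291.7] [574.  201.8  55. ]
```

View pics/w14.png

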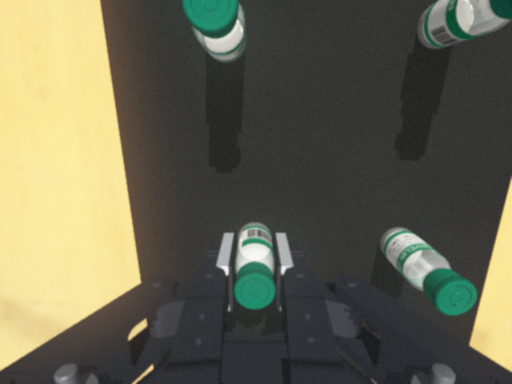

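V3 is held, with its cap at (254,287). Next I'll lift and carry.

Call:
apply_moves(
  motion=[
    [0,0,-0.04,0,0,0,0],
    [0,0,-0.09,0,0,0,0],
    [-0.04,0,-0.115,0,0,0,0],
    [-0.1,-0.001,-0.115,0,0,0,0],
    [-0.16,-0.002,-0.115,0,0,0,0],
    [-0.22,-0.003,-0.115,0,0,0,0],
    [-0.28,-0.003,-0.115,0,0,0,0],
    [-0.34,-0.003,-0.115,0,0,0,0],
  ],
)

```text
clock: 14.58
eef_pos: [508.5, -142.9, 133.1]
orientation: [0.682, 0.731, 0.001, 0.001]
wrist_force: [1.2, 0.6, -0.6]
gripper_width: 18.7
```

```bash
python3 capchk.py 513 -191 33 w15
```

```text
pos [ 509.1 -149.9  133.2] yaw 0.064 clk 14.62 grip 18.5 F [ 0.6 -5.6  1. ] q [-0.28  0.24 -0.37  0.95 -0.01  1.22]
delta [-0.0406  0.001   0.1005] [ 0.0026  0.0067 -0.0065]
[243 239  28   9  85] [255.7 241.5] [ 512.9 -177.6   55. ]
[ 233  263   43   53 1626] [254.4 287.6] [ 515.  -222.7   55. ]
```

Call:
apply_moves(
  motion=[
    [-0.03,0.001,0,0,0,0,0],
    [-0.046,0.001,0.01,0,0,0,0],
    [-0.046,0.001,0.05,0,0,0,0],
    [-0.046,0.001,0.085,0,0,0,0],
    [-0.046,0.001,0.1,0,0,0,0],
    [-0.046,0.001,0.1,0,0,0,0],
    [-0.046,0.001,0.1,0,0,0,0],
  ],
)

```text
clock: 15.5
eef_pos: [513.3, -186.7, 32.9]
orientation: [0.682, 0.732, 0.0, 0.001]
wrist_force: [-0.1, -0.3, 0.2]
gripper_width: 19.1
```

```bash
python3 capchk.py 513 -191 27.7 w16
```

```text
pos [ 513.5 -186.8   33.1] yaw 0.07 clk 15.55 grip 19.2 F [-0.8 -1.  -0.2] q [-0.35  0.37 -0.45  0.74  0.    1.15]
delta [-0.0041 -0.0008  0.0054] [ 0.0022  0.0009 -0.0007]
[243 239  29  10  77] [256.2 241.5] [ 513.7 -172.6   55. ]
[ 234  263   42   53 1548] [254.4 286.8] [ 514.6 -196.9   55. ]
```

View pics/w16.png

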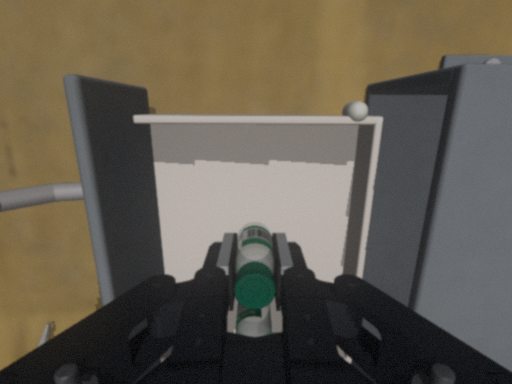

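V1 is visible behind at (252,325) and V3 is clear of it. I'll lower V3.

Call:
apply_moves(
  motion=[
    [-0.001,0,0.002,0,0,0,0],
    [-0.001,0,0.004,0,0,0,0],
    [-0.001,0,0.0055,0,0,0,0],
    [-0.001,0,0.0055,0,0,0,0],
  ],
)

```text
clock: 16.05
eef_pos: [513.6, -187.8, 27.6]
orientation: [0.682, 0.731, 0.001, 0.001]
wrist_force: [-0.8, 0.7, 8.6]
gripper_width: 18.9
```

Call:
apply_moves(
  motion=[
    [0,0,0,0,0,0,45],
    [0,0,0,0,0,0,45],
    [0,0,0,0,0,0,45],
    [0,0,-0.03,0,0,0,45],
    [0,0,-0.08,0,0,0,45],
    [0.03,0,-0.13,0,0,0,50],
    [0.09,0.01,-0.15,0,0,0,60],
    [0.15,0.03,-0.15,0,0,0,60],
  ],
)

```text
clock: 17.05
eef_pos: [532.3, -37.0, 178.5]
orientation: [0.683, 0.731, 0.001, 0.002]
wrist_force: [1.4, -0.2, -1.7]
gripper_width: 51.1
```

```bash
python3 capchk.py 575.5 201 140 w17
```

```text
pos [533.6 -29.5 177.6] yaw 0.075 clk 17.1 grip 51.0 F [ 0.8  5.2 -0.2] q [-0.06  0.22 -0.3   1.05  0.01  1.44]
delta [0.2265 0.0589 0.0391] [ 0.0044 -0.0053  0.004 ]
[221 317  14  15 134] [227.9 324.4] [ 514.7 -198.    55. ]
```

View pics/w17.png

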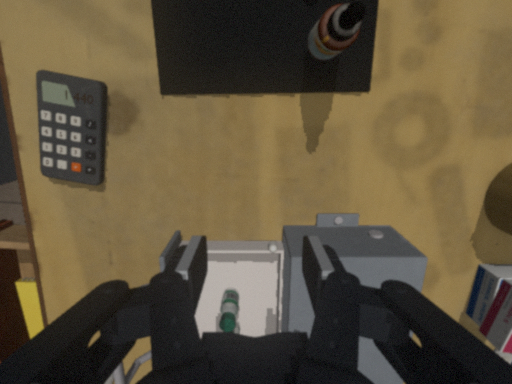

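V3 stands in the tray at (229,312). Next is V2.

Call:
apply_moves(
  motion=[
    [0.055,0.005,0,0,0,0,60],
    [0.11,0.015,0,0,0,0,60],
    [0.165,0.03,0,0,0,0,60],
    [0.21,0.05,0,0,0,0,60],
    [0.234,0.059,0.03,0,0,0,60],
    [0.234,0.059,0.055,0,0,0,60],
    [0.234,0.059,0.055,0,0,0,60],
  ],
)

```text
clock: 17.98
eef_pos: [571.6, 199.0, 118.6]
orientation: [0.682, 0.732, -0.002, -0.001]
wrist_force: [-0.2, 0.0, 0.8]
gripper_width: 50.8
```

```bash
python3 capchk.py 575.5 201 18 w18
```

```text
pos [572.7 199.1 120.3] yaw 0.07 clk 18.02 grip 51.3 F [ 0.1 -0.1  0.5] q [ 0.33  0.39 -0.2   0.98 -0.    1.84]
delta [0.0018 0.0032 0.1023] [-0.0026  0.0008 -0.0009]
[252  20  28  32 702] [265.6  35.3] [570.6 317.2  55. ]
[ 91  31  32  31 758] [106.6  46.9] [467.8 303.2  55. ]
[131  48   9  21  45] [136.6  58.7] [487.  297.5  55. ]
[247 195  24  24 458] [258.7 206.9] [575.  200.4  55. ]
[504 338   8  27 123] [508.6 352.1] [808.7  79.5  55. ]
```

View pics/w18.png

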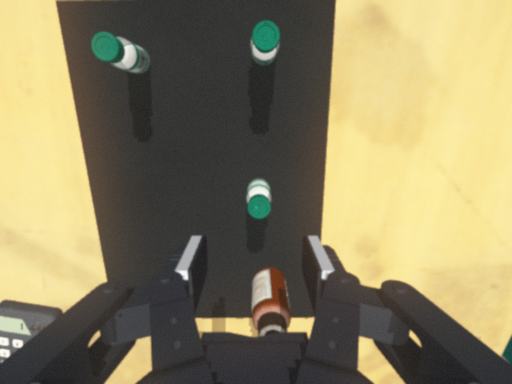

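V2's cap is at (259,207), which gives (575,200.5). I'll descend and grip.

Call:
apply_moves(
  motion=[
    [0.0015,0.003,0.04,0,0,0,60],
    [0.0015,0.003,0.08,0,0,0,60],
    [0.0015,0.003,0.101,0,0,0,60],
    [0.0015,0.003,0.101,0,0,0,60],
    [0.0015,0.003,0.101,0,0,0,0],
    [0.0015,0.003,0.101,0,0,0,0],
    [0.0015,0.003,0.101,0,0,0,0],
    [0.0015,0.003,0.101,0,0,0,0],
  ],
)

```text
clock: 19.02
eef_pos: [578.1, 201.7, 22.3]
orientation: [0.682, 0.731, 0.001, 0.001]
wrist_force: [-0.4, -0.6, 6.6]
gripper_width: 18.4
```

```bash
python3 capchk.py 510 -146 140 w19
```

```text
pos [578.2 201.7  22.3] yaw 0.07 clk 19.07 grip 18.7 F [-0.2 -0.3  6.2] q [ 0.34  0.49 -0.3   0.78 -0.    1.84]
delta [-0.342  -0.0919 -0.1182] [ 0.0035 -0.0006 -0.001 ]
[ 11   0  25  47 457] [26.8 26. ] [494.4 295.8  55. ]
[237   0  35  10 243] [254.3   3.6] [571.2 307.9  55. ]
[ 42  13  18  42 122] [54.4 37.1] [503.3 293.   55. ]
[236  22  32  10  76] [252.   28.3] [570.9 300.5  55. ]
[ 234  258   42   47 1514] [254.3 281.4] [578.7 201.5  55. ]
```

View pics/w19.png

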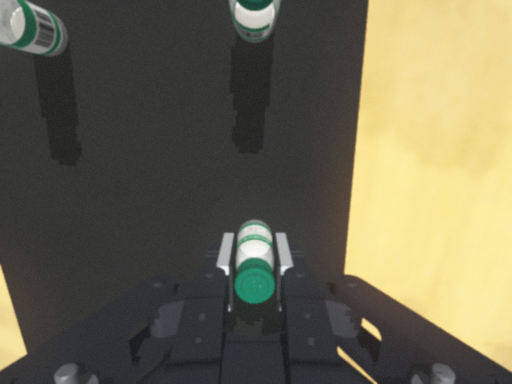

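V2 is held, with its cap at (254,281). I'll carry it past the dropper with clearance.

Call:
apply_moves(
  motion=[
    [0,0,-0.04,0,0,0,0],
    [0,0,-0.09,0,0,0,0],
    [0,-0.03,-0.125,0,0,0,0],
    [-0.03,-0.075,-0.125,0,0,0,0],
    [-0.085,-0.092,-0.125,0,0,0,0],
    [-0.145,-0.092,-0.125,0,0,0,0],
    [-0.205,-0.092,-0.125,0,0,0,0],
    [-0.265,-0.092,-0.125,0,0,0,0],
  ],
)

```text
clock: 20.08
eef_pos: [503.7, -71.3, 146.3]
orientation: [0.682, 0.732, 0.001, 0.001]
wrist_force: [1.3, -0.1, -0.3]
gripper_width: 18.8
```

```bash
python3 capchk.py 510 -145 36 w20
```

```text
pos [504.1 -78.2 146.4] yaw 0.064 clk 20.12 grip 18.8 F [ 0.5 -6.2 -0.4] q [-0.15  0.2  -0.4   0.97 -0.01  1.36]
delta [-0.0663  0.0014  0.1108] [ 0.0021  0.0062 -0.0065]
[ 234  258   42   45 1410] [254.3 280.6] [ 510.2 -152.7   55. ]
[248 308  17  25 283] [255.6 319.1] [ 514.5 -195.8   55. ]
```

Call:
apply_moves(
  motion=[
    [-0.04,0.001,0,0,0,0,0],
    [-0.072,0.001,0,0,0,0,0],
    [-0.073,0.001,0.03,0,0,0,0],
    [-0.073,0.001,0.07,0,0,0,0],
    [-0.073,0.001,0.1,0,0,0,0],
    [-0.073,0.001,0.11,0,0,0,0],
    [-0.073,0.001,0.11,0,0,0,0],
    [-0.073,0.001,0.11,0,0,0,0],
  ],
)

```text
clock: 21.12
eef_pos: [510.6, -142.5, 36.6]
orientation: [0.682, 0.731, 0.001, 0.001]
wrist_force: [0.7, -0.0, 0.1]
gripper_width: 18.9
```

```bash
python3 capchk.py 510 -145 31.3 w21
```

```text
pos [ 510.7 -142.5   36.6] yaw 0.07 clk 21.18 grip 18.5 F [-0.6 -1.2 -0.3] q [-0.27  0.34 -0.49  0.74  0.    1.23]
delta [-0.0024 -0.0009  0.0053] [ 0.0024  0.0008 -0.0009]
[ 234  258   42   56 1564] [254.5 283.1] [ 512. -153.   55.]
[244 331  21   7 103] [253.9 333.7] [ 513.9 -183.9   55. ]
```

View pics/w21.png

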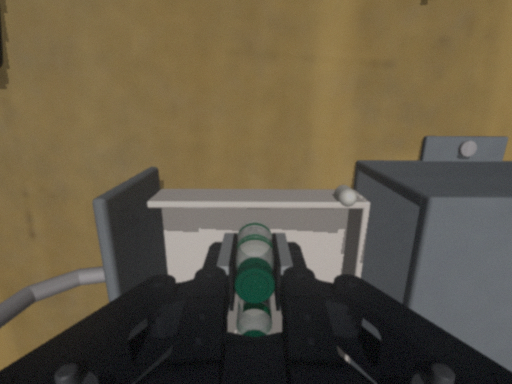

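V2 is over the floor inside the left wall (row 205), with V3 behind it at (254,325).

Call:
apply_moves(
  motion=[
    [-0.001,0,0.002,0,0,0,0],
    [-0.001,0,0.004,0,0,0,0],
    [-0.001,0,0.0055,0,0,0,0],
    [-0.001,0,0.0055,0,0,0,0],
  ],
)

```text
clock: 21.68
eef_pos: [511.0, -143.4, 31.2]
orientation: [0.682, 0.731, 0.001, 0.001]
wrist_force: [-1.1, 1.4, 11.2]
gripper_width: 18.6
```

Call:
apply_moves(
  motion=[
    [0,0,0,0,0,0,45],
    [0,0,0,0,0,0,45],
    [0,0,0,0,0,0,45],
    [0,0,-0.03,0,0,0,45],
    [0,0,-0.08,0,0,0,45],
    [0,0,-0.12,0,0,0,45],
    [-0.02,-0.04,-0.15,0,0,0,45],
    [-0.03,-0.09,-0.15,0,0,0,45],
  ],
)

```text
clock: 22.68
eef_pos: [423.2, -180.9, 182.1]
orientation: [0.682, 0.732, 0.001, 0.002]
wrist_force: [0.2, -0.4, 0.0]
gripper_width: 38.5
```

```bash
python3 capchk.py 409 -190 86 w22; python3 -c "
from h import *
for n,(x,y,w,h) in dict(scene=(220,110,150,110),side=(160,130,200,130)).items():
    c=cam(n);cv2.imwrite(f'pics/{n}22.png',cv2.resize(c['img'][y:y+h,x:x+w],None,fx=4,fy=4,interpolation=cv2.INTER_CUBIC))"
```

```text
pos [ 415.2 -180.4  180. ] yaw 0.069 clk 22.73 grip 38.1 F [-6.6  1.3 -1.3] q [-0.41  0.07 -0.47  1.04 -0.    1.09]
delta [-0.009  -0.0065  0.0941] [-0.0042  0.001  -0.0024]
[344 148  18  18 247] [352.6 156.2] [ 515.  -144.9   55. ]
[341 194  16  17 204] [348.7 202.7] [ 519.  -191.1   55. ]
[337 237  16  18 198] [344.3 246.5] [ 522.5 -239.    55. ]
```

View pics/w22.png

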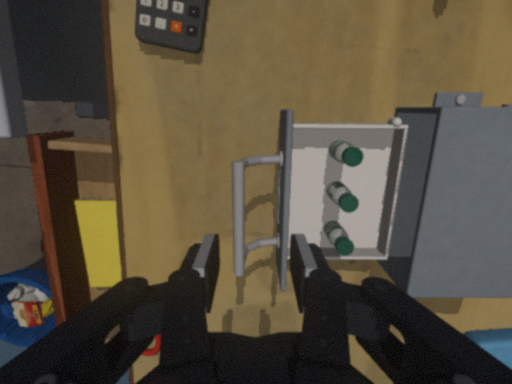

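View pics/scene22.png

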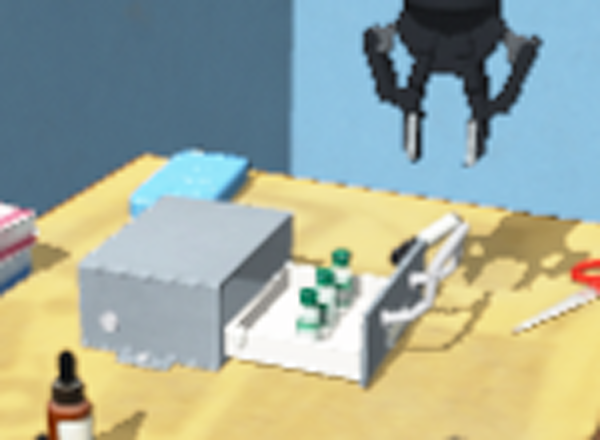

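View pics/side22.png

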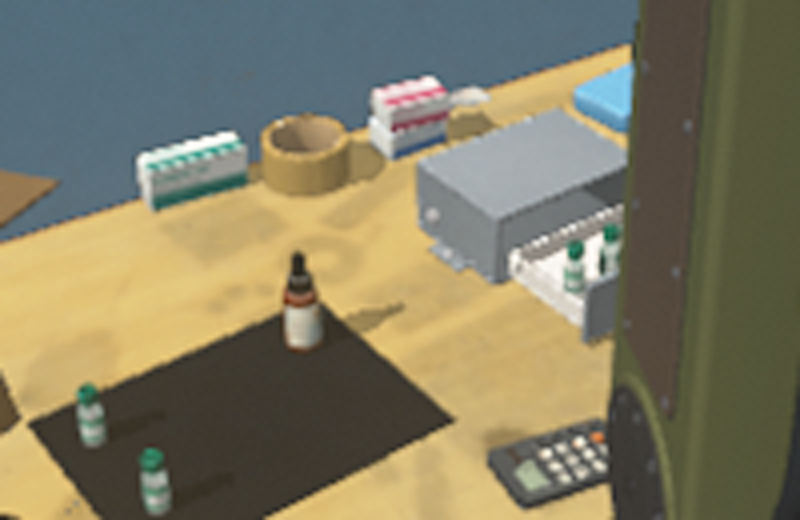

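All three vials stand in the tray, with caps at (352,156), (349,203) and (344,246). The other two are on the mat. Next I'll regrip the bar, which runs from (238,162) to (239,273).

Call:
apply_moves(
  motion=[
    [-0.018,-0.014,0.02,0,0,0,60],
    [-0.018,-0.014,0.04,0,0,0,60],
    [-0.018,-0.014,0.05,0,0,0,60],
    [-0.018,-0.014,0.05,0,0,0,60],
  ],
)

```text
clock: 23.32
eef_pos: [409.1, -197.9, 129.0]
orientation: [0.682, 0.732, -0.0, -0.001]
wrist_force: [-0.6, 0.4, 0.7]
gripper_width: 51.2
```

```bash
python3 capchk.py 409 -199 86 w23
```

```text
pos [ 409.5 -198.1  129.6] yaw 0.071 clk 23.38 grip 51.2 F [ 0.2 -0.6  0.4] q [-0.45  0.11 -0.54  0.92  0.    1.05]
delta [-0.0008 -0.0005  0.0436] [-0.0004 -0.0003 -0.0003]
[389 135  26  24 476] [401.2 146.2] [ 516.3 -144.3   55. ]
[384 194  22  23 379] [393.5 205. ] [ 520.3 -190.7   55. ]
[375 247  22  23 359] [385.4 258.7] [ 523.5 -238.6   55. ]
```

View pics/w23.png

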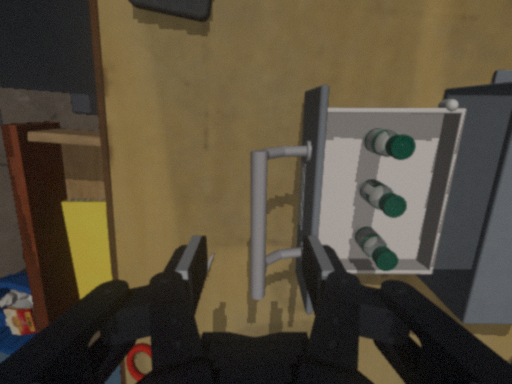

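Call:
apply_moves(
  motion=[
    [0,0.001,0.022,0,0,0,60],
    [0,0.001,0.044,0,0,0,60],
    [0,0.001,0.044,0,0,0,60],
    [0,0.001,0.044,0,0,0,20],
    [0,0.001,0.044,0,0,0,10],
    [0,0.001,0.044,0,0,0,0],
    [0,0.001,0.044,0,0,0,0],
    [0,0.001,0.044,0,0,0,0],
  ],
)

```text
clock: 24.38
eef_pos: [411.1, -198.7, 86.8]
orientation: [0.682, 0.731, 0.001, 0.001]
wrist_force: [-0.0, 0.3, 7.0]
gripper_width: 7.5
```

```bash
python3 capchk.py 532 -191 85 w24
```

```text
pos [ 411.  -198.7   86.8] yaw 0.07 clk 24.43 grip 7.9 F [-0.1  1.1  6.9] q [-0.45  0.16 -0.6   0.81  0.    1.05]
delta [-0.0008  0.1212  0.0021] [ 0.002   0.0008 -0.0011]
[412 140  38  29 850] [431.2 153.3] [ 516.1 -144.4   55. ]
[404 210  32  30 647] [420.3 224.3] [ 520.5 -191.    55. ]
[393 273  31  30 608] [408.7 288. ] [ 523.8 -239.4   55. ]
```

View pics/w24.png

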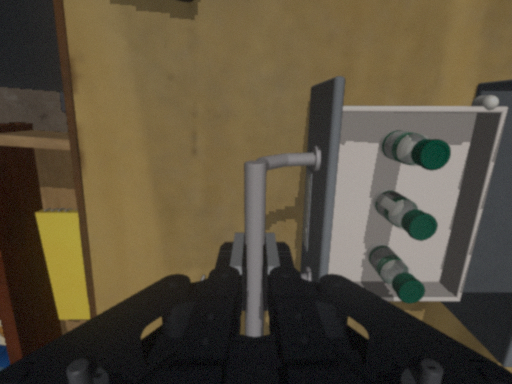

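The bar is gripped and the vials are standing. I'll push slowly.

Call:
apply_moves(
  motion=[
    [0,0.003,0,0,0,0,0],
    [0,0.008,0,0,0,0,0],
    [0,0.014,0,0,0,0,0],
    [0,0.021,0,0,0,0,0],
    [0,0.028,0,0,0,0,0],
    [0,0.035,0,0,0,0,0],
    [0,0.042,0,0,0,0,0],
    [0,0.048,0,0,0,0,0],
  ],
)

```text
clock: 25.42
eef_pos: [458.5, -195.6, 86.8]
orientation: [0.682, 0.731, -0.0, 0.001]
wrist_force: [-2.5, -0.4, 7.5]
gripper_width: 7.6
```

```bash
python3 capchk.py 532 -191 85 w25
```

```text
pos [ 459.3 -195.5   86.8] yaw 0.07 clk 25.48 grip 7.7 F [-1.3 -1.2  5.7] q [-0.4   0.23 -0.5   0.83 -0.    1.1 ]
delta [-0.0006  0.0728  0.002 ] [ 0.0017  0.0013 -0.0011]
[412 140  38  30 883] [431.3 153.5] [ 563.4 -141.5   55. ]
[403 210  34  30 705] [420.2 224.4] [ 567.7 -187.9   55. ]
[393 273  32  31 680] [408.5 288.2] [ 571.  -236.3   55. ]
```

View pics/w25.png

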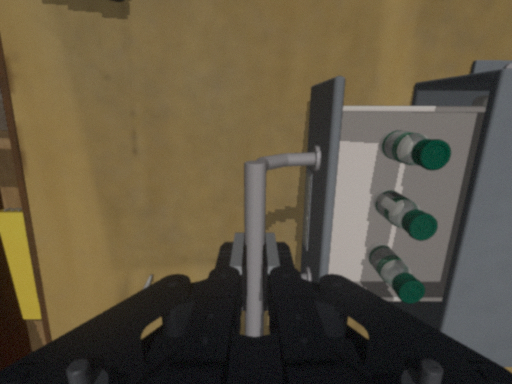

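The vials haven't shifted relative to the tray, so I'll continue.

Call:
apply_moves(
  motion=[
    [0,0.004,0,0,0,0,0],
    [0,0.01,0,0,0,0,0],
    [0,0.017,0,0,0,0,0],
    [0,0.024,0,0,0,0,0],
    [0,0.031,0,0,0,0,0],
    [0,0.038,0,0,0,0,0],
    [0,0.045,0,0,0,0,0],
    [0,0.051,0,0,0,0,0],
  ],
)

```text
clock: 26.48
eef_pos: [509.3, -192.2, 86.8]
orientation: [0.682, 0.731, -0.0, 0.001]
wrist_force: [-2.3, -1.4, 7.5]
gripper_width: 8.0
```

Call:
apply_moves(
  motion=[
    [0,0.003,0,0,0,0,0],
    [0,0.007,0,0,0,0,0],
    [0,0.011,0,0,0,0,0],
    [0,0.015,0,0,0,0,0],
    [0,0.018,0,0,0,0,0],
    [0,0.021,0,0,0,0,0],
    [0,0.022,0,0,0,0,0],
    [0,0.022,0,0,0,0,0],
  ],
)

```text
clock: 27.48
eef_pos: [531.2, -190.8, 86.8]
orientation: [0.682, 0.731, -0.0, 0.001]
wrist_force: [-2.4, -1.3, 5.3]
gripper_width: 7.3
```

```bash
python3 capchk.py 532 -191 85 w26
```

```text
pos [ 531.2 -190.8   86.9] yaw 0.069 clk 27.52 grip 7.2 F [-1.2 -0.7  5.8] q [-0.34  0.34 -0.35  0.88 -0.    1.16]
delta [-0.0002  0.0008  0.0019] [ 0.0009  0.002  -0.0016]
```

View pics/w26.png

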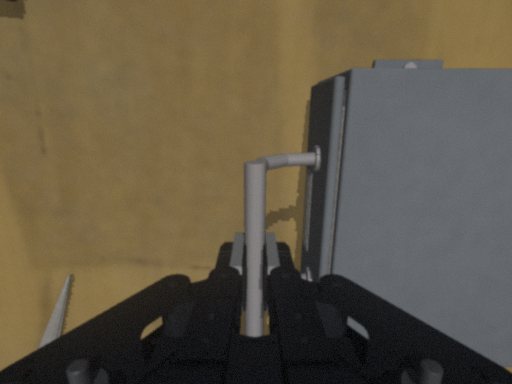

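Call:
apply_moves(
  motion=[
    [0,0.001,0,0,0,0,0],
    [0,0.002,0,0,0,0,0],
    [0,0.003,0,0,0,0,0],
    [0,0.003,0,0,0,0,0],
  ],
)

```text
clock: 28.02
eef_pos: [531.2, -190.8, 86.8]
orientation: [0.682, 0.731, -0.002, -0.001]
wrist_force: [-10.1, -2.0, 14.3]
gripper_width: 8.1
```

It's hard on the closed stop: no motion, and the force rose to 10 N. I'll relax, release and retreat.

Call:
apply_moves(
  motion=[
    [0,-0.003,0,0,0,0,0],
    [0,-0.003,0,0,0,0,40],
    [0,-0.003,0,0,0,0,60],
    [0,-0.003,0,0,0,0,60],
    [0,-0.003,0,0,0,0,60],
    [0,-0.003,-0.04,0,0,0,60],
    [0,-0.003,-0.09,0,0,0,60],
    [0,-0.003,-0.13,0,0,0,60],
  ],
)

```text
clock: 29.02
eef_pos: [531.1, -189.9, 217.5]
orientation: [0.682, 0.731, 0.0, 0.0]
wrist_force: [0.5, -0.1, 0.4]
gripper_width: 51.4
```

Call:
apply_moves(
  motion=[
    [0,-0.04,-0.02,0,0,0,60],
    [0,-0.08,-0.03,0,0,0,60],
    [0,-0.1,-0.03,0,0,0,60],
    [0,-0.1,-0.03,0,0,0,60],
  ],
)

```text
clock: 29.52
eef_pos: [430.3, -196.9, 245.6]
orientation: [0.682, 0.731, 0.0, 0.0]
wrist_force: [0.1, 0.1, 0.3]
gripper_width: 51.1
```

```bash
python3 capchk.py 532 -191 85 w27;python3 - <<'E'
from h import *
for n,(x,y,w,h) in dict(scene=(170,140,190,190),side=(140,130,200,150)).items():
    c=cam(n); s=3.1 if n=="scene" else 4
    cv2.imwrite(f"pics/{n}27.png",cv2.resize(c["img"][y:y+h,x:x+w],None,fx=s,fy=s,interpolation=cv2.INTER_CUBIC))
E
```

```text
pos [ 431.2 -197.   245.5] yaw 0.069 clk 29.57 grip 51.2 F [ 0.8 -0.4 -0.5] q [-0.43  0.07 -0.31  1.19  0.    1.07]
delta [-0.0011  0.1009  0.1605] [ 0.0006 -0.0001 -0.0015]
```

View pics/w27.png

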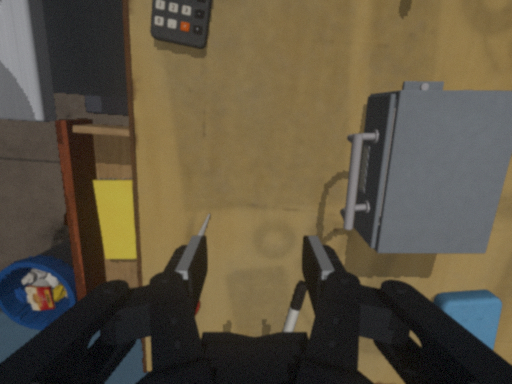

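View pics/scene27.png

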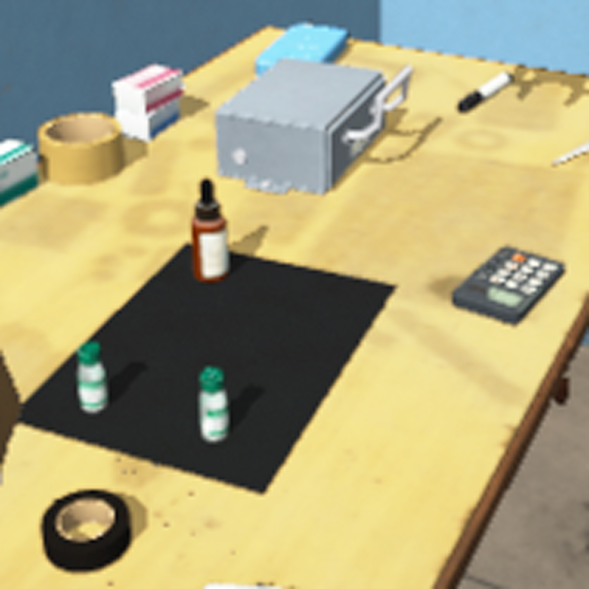

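View pics/side27.png

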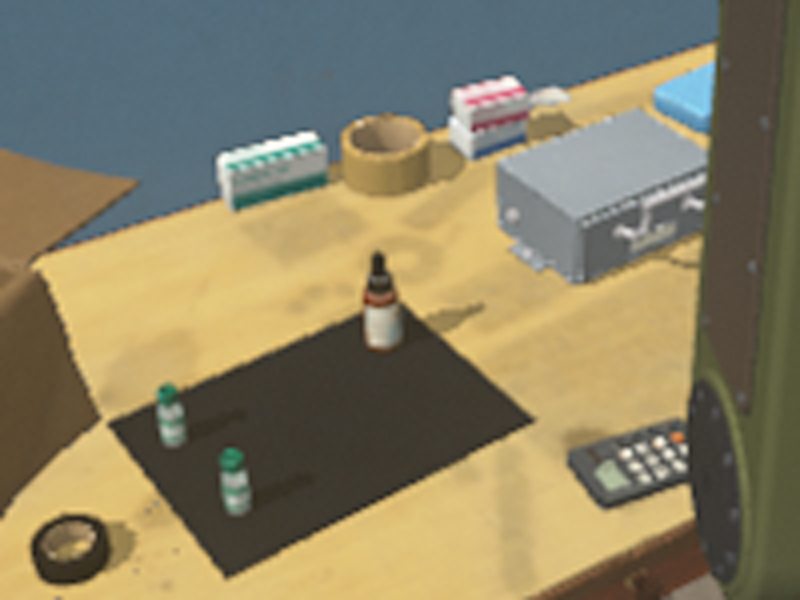

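The final scene matches the start: bar and panel at the same pixels, with the dropper, tape, marker and both remaining vials in place. I'll run a quick pixel comparison of the drawer area, then hand in.

```bash
python3 - <<'E'
from h import *
a=cv2.imread("pics/scene0.png"); c=cam("scene")["img"]
d=cv2.absdiff(a,c).max(2)
print("drawer area",d[155:205,270:312].max(), "vials",d[245:290,190:250].max(),"dropper",d[195:235,228:248].max(),"tape",d[295:325,180:215].max(),"marker",d[160:178,315:338].max())
print(env.close_job())
E
```

```text
drawer area 41 vials 192 dropper 7 tape 3 marker 79
the job is handed in; nothing more can be done
None
```

I opened the drawer about 122 mm and stood three vials in its tray, at about 48 and 45 mm spacing. I then shut the drawer slowly, released the handle, backed the arm off and handed in the job at about 30 s of the 72 s allowed. It reports no verdict.

**Drawer:** The handle came back to the pose where I first gripped it (TCP x 531.2 mm). A further 3 mm push gave no motion and a rise to about 10 N, so I take it as on its closed stop.

**Vials:** All three stood upright and hadn't shifted in the tray in the last picture, with the drawer about 75 mm open. After that the housing hid them, so I have no picture of them with the drawer shut. The other two stand on the mat at their starting pixels by eye.

**Last pixel comparison with the starting picture:**

| Area | Largest difference | Reading |
|---|---|---|
| Dropper | 7 | unchanged |
| Tape | 3 | unchanged |
| Drawer area | 41 | not zero; probably the arm's changed shadow, as the handle is at the same pixels by eye |
| Marker | 79 | not zero; likewise the arm's shadow lies beside it, and it is at the same pixels by eye |
| Remaining vials | 192 | check did not confirm them; the box probably takes in the spot V3 was taken from |

I did not look further into the last three differences before handing in.

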